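# Load the deburring tub, cam-lock its cover and start it

### The arm

A 7-joint arm with a two-finger parallel gripper is mounted at the origin on a cart in front of the work surface, level with it; the furniture and walls round the work are solid. World frame = base frame: x ahead of the robot, y to its left, z up, the work surface at z = 0. Lengths are in m, angles in rad, forces in N, time in s.
With the tool pointing down it reaches from about 0.4 to 0.85 m from the base axis. Payload 10.4 kg.
Tool frame: the origin (TCP) lies at the very end of the fingers, on their centre line; the grasp point (between the pads) lies 19 mm behind it (ctrl.grip_depth is the distance from the TCP to the grasp point, in m); z points along the fingers, y is the direction in which the jaws open and shut (so a half turn about z gives the same grasp; the last joint's range is limited). The gripper opens to 85 mm and grips with 20 to 120 N. Pads are 22 mm wide; open, the fingers measure 114 mm over their backs; the gripper's body (76 mm by 85 mm) begins 54 mm behind the grasp point. The pads swing forward as they close: fully open they stand 13 mm farther back than shut.
Start: joints at [-1.365, 0.332, -0.065, 1.46, 0.022, 1.35, -0.088], TCP at [0.142, 0.609, 0.231] pointing down, gripper open.
Joint ranges: [-2.6, 2.6], [-0.5, 2.12], [-1.47, 1.34], [0.16, 2.42], [-1.27, 4.41], [0.06, 2.06], [-2.6, 2.6]. Speed limits (rad/s): [2.22, 2.22, 2.79, 2.79, 3.14, 3.14, 3.14].

### API

Orientations are given as a unit quaternion [w, x, y, z].
In Python, from plant import ctrl gives the robot as it stands.
- The arm moves only by the shell command python3 -m inch 'ROWS' [OPENING] [FORCE]. ROWS is text: rows parted by semicolons, each of 4 numbers parted by spaces: the shift along the tool's x, y, z in m, then the turn about the tool's z in degrees. In form: tx ty tz turn; .... A call has 1 to 8 rows; each row shifts and turns the commanded pose from where the row before left it, along the tool's axes as they then stand; what a row does not reach is not made up. A row lasts 1/12 s, in which the tool goes at most 41.7 mm and 7.16 degrees, less where a joint would pass 70% of its speed; a pose out of reach is approached as far as the arm can. A call is refused whole if a number of a shift passes 0.0417 or a number of a turn 7.16, either way. A call with a gripper value outside its range is refused whole. OPENING is the finger opening in m, from 0 to 0.0854, set as the call begins (- or left out, the last holds). The fingers move at their own pace and stop on an object; FORCE is the grip in N (left out, the last holds). Time passes only in rows, so rows that do not move let the fingers close. It gives the time, the measured TCP pose, the force and the opening at its end, in the units of the state.
- ctrl.sense(): the state, without advancing time (a new reading comes with each control period).
- ctrl.get_image(name): name is "side" or "top"; returns a dict with "frame" (480x640x3 uint8, red, green, blue), "mtx" (3x3 intrinsics, pixels), "distortion" ([k1, k2, p1, p2, k3] as OpenCV has them; the pictures are not rectified), "eye" and "rotation" of the camera in the world. Camera axes: x right, y up, looking along -z (the intrinsics and any distortion apply to the point x, -y, -z); pixel columns grow to the right and rows downward; lengths in m; the calibration is good to about 2 mm. A picture is of the moment at which its call begins. There is no depth.
- ctrl.job_done(): hands the job in, once; it reports no verdict.
The state is a dict: "clock": time; "joint_positions": joint angles; "qd": joint speeds; "joint_efforts": joint torques, N m; "tool_pos": TCP position; "tool_rot": TCP orientation; "contact_force": force on the tool from outside, world axes, zero at the start; "torque": the same for the moment, N m; "width": finger opening in m.
Only numpy, scipy, OpenCV 4.12 (cv2) and the standard library are available. Lean on these libraries where they do the work, as an engineer would, in place of code of your own. Each camera call takes 0.05 s, during which the arm holds its last target.

### The job

Put every brass nipple lying on the bench into the grey deburring tub, then set the aluminium cover fully down on the tub over its two alignment pegs and turn both wing knobs clockwise to their stops so that the hidden tongues swing under the tub's lip. Only when the cover is locked, press the black starter plunger behind the tub all the way down to its stop, hold it there for a moment and let it spring back. Leave the dark pipe tee and the other tools where they lie.

Things in the scene. Friction and masses are not known exactly. Their poses are not given: they have to be found in the camera images.
- tub: Grey open-topped rectangular tub fixed to the bench, 170 mm (its x) by 180 mm (its y), walls 4 mm, rim 70 mm above the bench; origin on the bench under the tub's centre. A drive housing 42 mm tall adjoins its +x side and carries the starter plunger.
- tub_rim (a point): Centre of the tub's mouth at rim level, axes as the tub's. Along its two y ends a steel lip 14 mm wide, 6 mm thick reaches inward, so the opening is 162 (x) by 144 mm (y). Two round steel alignment pegs, 8 mm thick with tapered tips, stand 13 mm above the rim at (+50, +79) mm and (-50, -79) mm in x, y.
- tub_floor (a point): Centre of the tub's inner floor, 10 mm above the bench; axes as the tub's. Inner floor 162 mm (x) by 172 mm (y).
- plunger_top (a point): Centre of the top of the starter plunger's black round head (30 mm across), 130 mm from the tub's centre along the tub's +x, 111 mm above the bench when up; it moves straight down.
- plunger (a joint): Travel of the plunger (m): 0 up, 0.012 at its lower stop. Sprung: about 3 N to start it, 10 N at the stop; it springs back when released. More than 0.0105 counts as all the way down.
- cover: Loose aluminium cover, 0.5 kg, 186 mm (its x) by 196 mm (its y): a 5 mm top plate with a skirt all round (inside 180 by 190 mm). Origin at the centre of the foot of the skirt. Starts standing flat on the bench. It carries two wing knobs at (0, +60) and (0, -60) mm; their tongues are hidden inside the skirt.
- cover_top (a point): Centre of the cover's top face, 29 mm above the foot of the skirt, axes as the cover's. Two 13 mm holes at (+50, +79) and (-50, -79) mm go over the tub's pegs, the skirt goes round the outside of the tub; it fits either way round (turned by pi). Fully down, the plate rests on the rim: this point is then 75 mm and the cover's origin 46 mm above the bench.
- cover_handle (a point): Centre of the grip bar of the cover's handle, 59 mm above the foot of the skirt (30 mm above the top face), on the cover's centre. Dark bar 85 mm long along the cover's x axis, 14 mm wide and 14 mm tall, clear of the plate below by 23 mm.
- wing_a (a point): Middle of the wing of knob_a (the cover's +y half), on its turning axis, half-way up: 24 mm above the cover's top face. Upright black bar 40 mm long (its own x axis), 10 mm thick (y), 28 mm tall, on a round boss 26 mm across and 8 mm tall; its axes turn with the knob. Gripped across its thickness from above.
- knob_a (a joint): Angle (rad) of the wing knob on the cover's +y half, growing CLOCKWISE seen from above; stops at -0.9 and 1.57. At 0 the wing lies along the cover's x and the hidden tongue clears the lip (negative too); at 1.57 the wing lies along y and the tongue points outward under the tub's lip: locked. Starts between -0.8 and 0, stays where it is left, takes 0.05 N m to turn.
- wing_b (a point): Middle of the wing of knob_b (the cover's -y half), on its turning axis, half-way up: 24 mm above the cover's top face. Upright black bar 40 mm long (its own x axis), 10 mm thick (y), 28 mm tall, on a round boss 26 mm across and 8 mm tall; its axes turn with the knob. Gripped across its thickness from above.
- knob_b (a joint): Angle (rad) of the wing knob on the cover's -y half, growing CLOCKWISE seen from above; stops at -0.9 and 1.57. At 0 the wing lies along the cover's x and the hidden tongue clears the lip (negative too); at 1.57 the wing lies along y and the tongue points outward under the tub's lip: locked. Starts between -0.8 and 0, stays where it is left, takes 0.05 N m to turn.
- nipple_1_mid (a point): Centre (half-way up when lying) of a brass hexagon nipple: short tube 56 mm long along its own y axis, 22 to 25 mm thick, lying on the bench; can roll about its y axis. There are 2 to 4 of them; an absent one has no pose.
- nipple_2_mid (a point): Centre (half-way up when lying) of a brass hexagon nipple: short tube 56 mm long along its own y axis, 22 to 25 mm thick, lying on the bench; can roll about its y axis. There are 2 to 4 of them; an absent one has no pose.
- nipple_3_mid (a point): Centre (half-way up when lying) of a brass hexagon nipple: short tube 56 mm long along its own y axis, 22 to 25 mm thick, lying on the bench; can roll about its y axis. There are 2 to 4 of them; an absent one has no pose.
- nipple_4_mid (a point): Centre (half-way up when lying) of a brass hexagon nipple: short tube 56 mm long along its own y axis, 22 to 25 mm thick, lying on the bench; can roll about its y axis. There are 2 to 4 of them; an absent one has no pose.
- tee: Dark iron pipe tee, 54 x 68 x 35 mm, lying on the bench behind the nipples; origin under its centre. Not to be loaded; leave alone.
- measure: Yellow tape measure, 38 x 82 x 67 mm, standing at the right; origin under its centre. Leave alone.

How it is judged:
On the way, in this order (a step that is already met when the one before it is completed fails the run):
1. every brass nipple present lies inside the tub (x of nipple_1_mid in the frame of tub_floor between -0.082 and 0.082 m and y of nipple_1_mid in the frame of tub_floor between -0.087 and 0.087 m and z of nipple_1_mid in the frame of tub_floor between -0.005 and 0.05 m and x of nipple_2_mid in the frame of tub_floor between -0.082 and 0.082 m and y of nipple_2_mid in the frame of tub_floor between -0.087 and 0.087 m and z of nipple_2_mid in the frame of tub_floor between -0.005 and 0.05 m and x of nipple_3_mid in the frame of tub_floor between -0.082 and 0.082 m and y of nipple_3_mid in the frame of tub_floor between -0.087 and 0.087 m and z of nipple_3_mid in the frame of tub_floor between -0.005 and 0.05 m and x of nipple_4_mid in the frame of tub_floor between -0.082 and 0.082 m and y of nipple_4_mid in the frame of tub_floor between -0.087 and 0.087 m and z of nipple_4_mid in the frame of tub_floor between -0.005 and 0.05 m), for 0.2 s.
2. the cover is fully down on the tub, over both pegs (horizontal distance between cover and tub below 0.007 m and z of cover in the frame of tub between 0.042 and 0.049 m and angle between cover's own z axis and vertical below 0.03 rad and angle between the x axis of cover and the x axis of tub, either way round below 0.06 rad), for 0.2 s.
3. both wing knobs are turned clockwise to lock (beyond 1.3 rad) with the cover down (all of step 2 and value of joint each of knob_a, knob_b above 1.3 rad), for 0.2 s.
4. the plunger is pressed to its stop (beyond 10.5 mm) and held for 0.2 s with the cover locked (value of joint each of knob_a, knob_b above 1.3 rad and value of joint plunger above 0.0105 m), for 0.2 s.
At the end, for the whole second after the job is handed in: All nipples present are inside the tub; the cover lies level on the rim (within 3 mm in height, 7 mm sideways, 0.06 rad), both knobs are beyond 1.3 rad, and the plunger has sprung back (under 3 mm) (all of step 1 and all of step 3 and value of joint plunger below 0.003 m and linear speed of cover below 0.02 m/s); the robot touches nothing.
It fails at once if the plunger is pressed (over 5 mm) while a knob is not locked (value of joint plunger above 0.005 m and not (value of joint each of knob_a, knob_b above 1.3 rad)).
It fails at once if the pipe tee or the tape measure is moved more than 60 mm (distance of any of tee, measure from where it was at the start of the episode above 0.06 m).
Of nipple_1, nipple_2, nipple_3, nipple_4 only 2 to 4 are there at a start; the rules pass over those that are not, and their reading is None.
At some moment in a run one of nipple_1, nipple_2, nipple_3, nipple_4 may be knocked a few centimetres aside while the robot is not near it.
Once in a run the grip may slacken for a moment while it holds something.
It also fails if it takes over 210 s, if anything falls off the work surface, if the arm or the gripper's body presses on something with over 40 N, if the wrist force passes 120 N, or if a joint passes its speed limit or range.

## Working session

There is one attempt and no reset: what is moved stays moved. The work goes in short steps, Python scripts to look and compute and a shell command to move; the robot and the scene stay as the last step left them, time stands still between calls to the robot, and variables do not carry over. Pictures are saved under pics/ and viewed, and the job is handed in when it is done.

```bash
ls; mkdir -p pics; cat > h.py <<'E'
import numpy as np, cv2
from plant import ctrl
from scipy.spatial.transform import Rotation as R
def snap(n,tag):
    d=ctrl.get_image(n); cv2.imwrite(f'pics/{tag}.png',d['frame'][:,:,::-1]); return d
def Rm(d):
    r=np.array(d['rotation'],float)
    return r if r.shape==(3,3) else R.from_quat(r[[1,2,3,0]]).as_matrix()
def ray(d,uv):
    p=cv2.undistortPoints(np.array(uv,float).reshape(-1,1,2),np.array(d['mtx']),np.array(d['distortion'])).reshape(-1,2)
    v=np.c_[p[:,0],-p[:,1],-np.ones(len(p))]
    return v@Rm(d).T
def onz(d,uv,z):
    v=ray(d,uv); e=np.array(d['eye']); return e+v*((z-e[2])/v[:,2])[:,None]
def proj(d,P):
    c=(np.array(P,float).reshape(-1,3)-np.array(d['eye']))@Rm(d)
    c=c*[1,-1,-1]
    return cv2.projectPoints(c,np.zeros(3),np.zeros(3),np.array(d['mtx']),np.array(d['distortion']))[0].reshape(-1,2)
def st():
    s=ctrl.sense(); q=np.array(s['tool_rot']); M=R.from_quat(q[[1,2,3,0]]).as_matrix()
    print('t',round(s['clock'],2),'tcp',np.round(s['tool_pos'],4),'F',np.round(s['contact_force'],1),'w',round(s['width'],4)); print(np.round(M,3)); return s,M
E
python3 - <<'E'
from h import *
st()
for n in('side','top'):
    d=snap(n,n+'0'); print(n,d['eye'],np.round(Rm(d),3),d['mtx'],d['distortion'])
E
```

```text
pics
t 0.0 tcp [0.1417 0.6083 0.2305] F [-0.3  0.7  0. ] w 0.0854
[[-0.974  0.227 -0.   ]
 [ 0.227  0.974 -0.001]
 [-0.    -0.001 -1.   ]]
side [0.51750889 0.97805979 0.92140489] [[-0.998  0.054 -0.043]
 [-0.068 -0.622  0.78 ]
 [ 0.016  0.781  0.624]] [[492.58892832   0.         324.03751556]
 [  0.         492.58892832 245.10173399]
 [  0.           0.           1.        ]] [-0.02312625  0.          0.          0.          0.        ]
top [-0.22821813 -0.14693072  1.1041259 ] [[ 0.111  0.77  -0.628]
 [-0.994  0.093 -0.061]
 [ 0.011  0.631  0.776]] [[505.04085173   0.         314.85773842]
 [  0.         505.04085173 238.71857425]
 [  0.           0.           1.        ]] [-0.0258594  0.         0.         0.         0.       ]
```

View pics/side0.png

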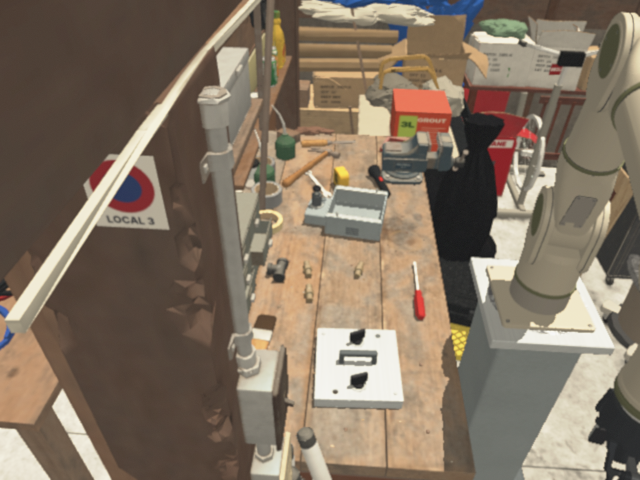

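View pics/top0.png

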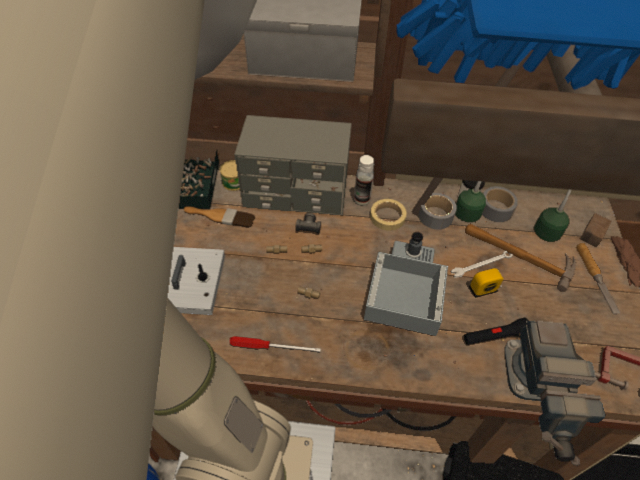

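The side view shows three nipples at about (308,269), (309,293) and (358,269), the tub at (357,212), and the cover at (358,368). The top view shows the same three at (276,249), (312,248) and (308,293). I'll zoom in.

```bash
python3 - <<'E'
import cv2
s=cv2.imread('pics/side0.png'); t=cv2.imread('pics/top0.png')
cv2.imwrite('pics/a.png',cv2.resize(s[170:310,255:395],None,fx=4.2,fy=4.2,interpolation=cv2.INTER_CUBIC))
cv2.imwrite('pics/b.png',cv2.resize(s[315:420,300:420],None,fx=5.5,fy=5.5,interpolation=cv2.INTER_CUBIC))
cv2.imwrite('pics/c.png',cv2.resize(t[200:345,255:455],None,fx=4,fy=4,interpolation=cv2.INTER_CUBIC))
E
```

```text
(no output)
```

View pics/a.png

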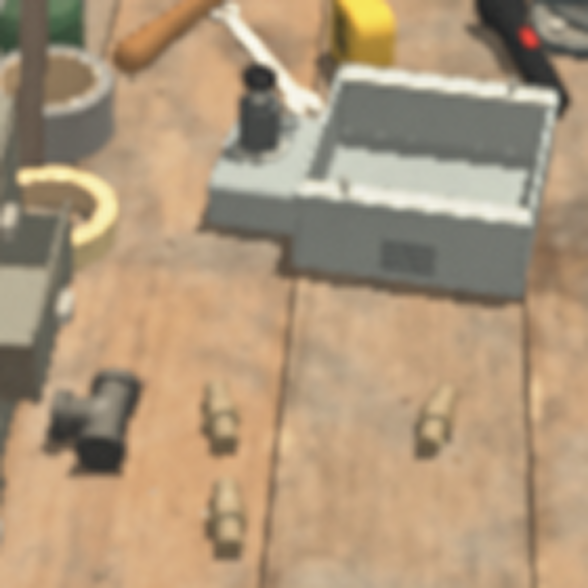

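View pics/b.png

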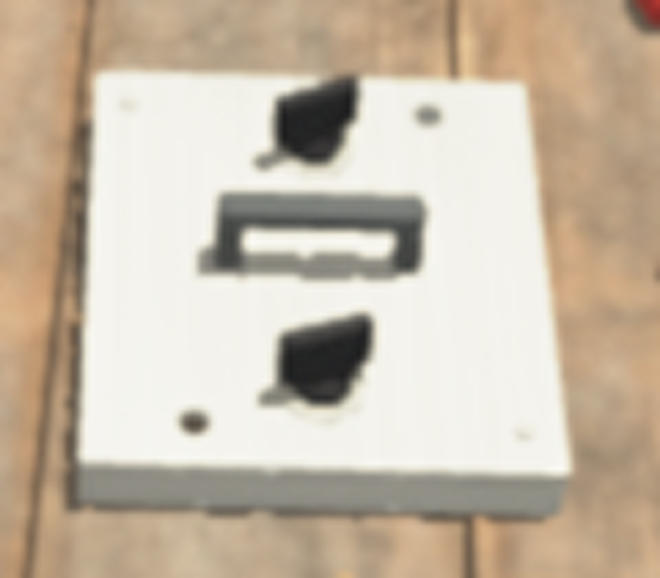

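View pics/c.png

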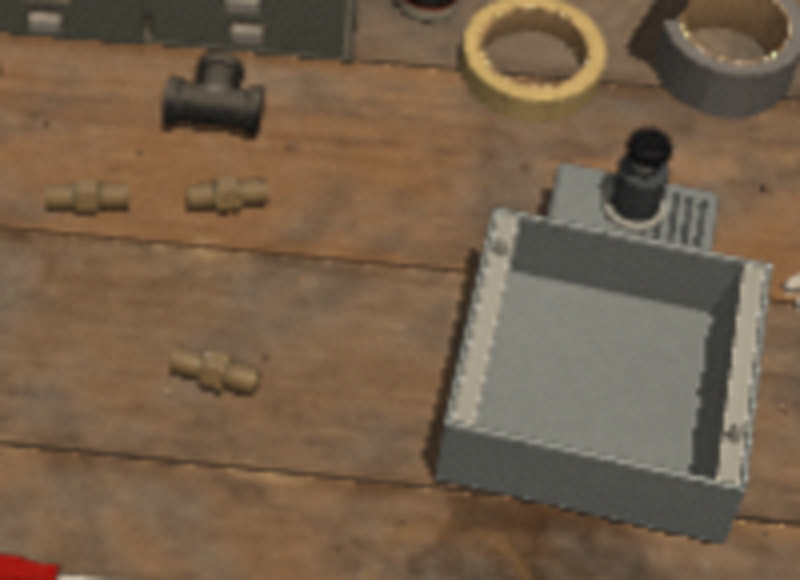

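```bash
cat > meas.py <<'E'
from h import *
def nips(d,roi,zoff=0.0115,amin=30):
    x0,y0,x1,y1=roi
    f=d['frame'][y0:y1,x0:x1].astype(int)
    h=cv2.cvtColor(d['frame'][y0:y1,x0:x1],cv2.COLOR_RGB2HSV)
    return f,h
def fitrect(d,c,z,lx,ly):
    P=onz(d,c,z)[:,:2]
    # c order: (+x+y),(+x-y),(-x-y),(-x+y)
    Q=np.array([[1,1],[1,-1],[-1,-1],[-1,1]])*[lx/2,ly/2]
    m=P.mean(0); H=(Q).T@(P-m); U,S,V=np.linalg.svd(H); Rr=(U@V).T
    yaw=np.arctan2(Rr[1,0],Rr[0,0]); res=np.linalg.norm(Q@Rr.T+m-P,axis=1)
    return m,yaw,res,P
E
python3 - <<'E'
from meas import *
s=ctrl.get_image('side');t=ctrl.get_image('top')
ca=lambda L:[(x/4.2+255-.38,y/4.2+170-.38) for x,y in L]
cb=lambda L:[(x/5.5+300-.4,y/5.5+315-.4) for x,y in L]
cc=lambda L:[(x/4+255-.38,y/4+200-.38) for x,y in L]
for nm,d,c in (('T',t,cc([(493,208),(770,262),(745,488),(441,428)])),('S',s,ca([(296,190),(343,67),(560,92),(532,218)]))):
    print(nm,fitrect(d,c,.07,.17,.18))
print('cover',fitrect(s,cb([(78,462),(95,72),(527,85),(572,470)]),.029,.186,.196))
# holes & handle
print('holes',onz(s,cb([(194,422),(428,115)]),.029))
print('handle top ends',onz(s,cb([(222,200),(424,203)]),.066))
print('wing tops',onz(s,cb([(318,92),(327,330)]),.029+.038))
print('wing top ends',onz(s,cb([(278,98),(355,78),(280,350),(371,320)]),.067))
print('nip S',onz(s,ca([(221,416),(227,517),(435,422)]),.0115))
print('ends',onz(s,ca([(216,385),(227,447),(226,485),(227,552),(445,390),(426,450)]),.0115))
print('nip T',onz(t,cc([(228,195),(87,197),(214,371)]),.0115))
print('ends',onz(t,cc([(187,196),(268,191),(45,198),(130,197),(172,360),(260,382)]),.0115))
print('plunger',onz(s,ca([(260,78)]),.111),onz(t,cc([(649,143)]),.111))
E
```

```text
T (array([ 0.48955076, -0.30818037]), np.float64(-0.13081843770439075), array([0.0019177 , 0.00057693, 0.00181732, 0.00214341]), array([[ 0.58509252, -0.23189595],
       [ 0.56256738, -0.40881476],
       [ 0.39516952, -0.38552514],
       [ 0.41537363, -0.20648563]]))
S (array([ 0.48632478, -0.3074571 ]), np.float64(-0.13430252919134475), array([0.00313845, 0.00608882, 0.00384412, 0.00678568]), array([[ 0.58297296, -0.23276641],
       [ 0.55749346, -0.40202445],
       [ 0.38974063, -0.38143272],
       [ 0.41509205, -0.21360484]]))
cover (array([0.4762049, 0.273749 ]), np.float64(0.04737697763889426), array([0.00143499, 0.00103457, 0.00171579, 0.0016046 ]), array([[0.5656793 , 0.37679902],
       [0.57475981, 0.18007926],
       [0.3864593 , 0.17230331],
       [0.3779212 , 0.36581443]]))
holes [[0.52258161 0.35550815 0.029     ]
 [0.42989158 0.19291108 0.029     ]]
handle top ends [[0.51648302 0.27662662 0.066     ]
 [0.43587006 0.27170888 0.066     ]]
wing tops [[0.47910638 0.21749689 0.067     ]
 [0.47385536 0.3369758  0.067     ]]
wing top ends [[0.49560973 0.22212056 0.067  
[... 229 characters left out ...]
15    ]]
ends [[ 0.62628867 -0.08241972  0.0115    ]
 [ 0.61314503 -0.02097067  0.0115    ]
 [ 0.61046278  0.01505493  0.0115    ]
 [ 0.60429871  0.07491266  0.0115    ]
 [ 0.47151997 -0.09055633  0.0115    ]
 [ 0.48332766 -0.02911013  0.0115    ]]
nip T [[ 0.62072165 -0.05536493  0.0115    ]
 [ 0.60747751  0.04036081  0.0115    ]
 [ 0.47728711 -0.06288537  0.0115    ]]
ends [[ 0.61650601 -0.02754531  0.0115    ]
 [ 0.62746538 -0.08227166  0.0115    ]
 [ 0.60319195  0.06876159  0.0115    ]
 [ 0.61098846  0.01112165  0.0115    ]
 [ 0.48244738 -0.03502188  0.0115    ]
 [ 0.47246268 -0.09307822  0.0115    ]]
plunger [[ 0.61558181 -0.31462133  0.111     ]] [[ 0.61737159 -0.32615671  0.111     ]]
```

```bash
cat > go.py <<'E'
import sys
from h import *
# go.py x y z jawangle_deg : tool-frame shift and turn (turn first, then shift)
x,y,z,a=map(float,sys.argv[1:5])
s,M=st()
cur=np.degrees(np.arctan2(M[1,1],M[0,1]))
turn=(cur-a+90)%180-90
if len(sys.argv)>5: turn+=float(sys.argv[5])
b=np.radians(cur-turn)
Y=np.array([np.cos(b),np.sin(b)]);X=np.array([-np.sin(b),np.cos(b)])
d=np.array([x,y])-s['tool_pos'][:2]
print('turn %.2f  tx %.4f ty %.4f tz %.4f'%(turn,d@X,d@Y,s['tool_pos'][2]-z),'q',np.round(s['joint_positions'],2))
E
python3 go.py 0.4776 -0.060 0.12 -10.7
python3 -m inch '0 0 0 7;0 0 0 7;0 0 0 7;0 0 0 7;0 0 0 7;0 0 0 7;0 0 0 7;0 0 0 7'
python3 go.py 0.4776 -0.060 0.12 -10.7
```

```text
t 0.2 tcp [0.1417 0.6085 0.2308] F [ 0.4  0.  -0.6] w 0.0854
[[-0.974  0.227 -0.   ]
 [ 0.227  0.974 -0.001]
 [-0.    -0.001 -1.   ]]
turn 87.59  tx -0.5945 ty 0.4542 tz 0.1108 q [-1.36  0.33 -0.06  1.46  0.02  1.35 -0.09]
clock: 0.87
tool_pos: [0.1417, 0.6086, 0.2311]
tool_rot: [0.0, 0.57, 0.822, -0.0]
contact_force: [1.0, -0.7, 0.0]
width: 0.0854
t 0.87 tcp [0.1417 0.6086 0.2311] F [ 1.  -0.7  0. ] w 0.0854
[[-0.351  0.936 -0.   ]
 [ 0.936  0.351 -0.   ]
 [-0.    -0.    -1.   ]]
turn 31.25  tx -0.5946 ty 0.4542 tz 0.1111 q [-1.47  0.33  0.07  1.47 -0.02  1.35 -1.04]
```

```bash
python3 -m inch '0 0 0 7.1;0 0 0 7.1;0 0 0 7.1;0 0 0 7.1;0 0 0 2.85;-0.031 0.0237 0 0;-0.031 0.0237 0 0;-0.031 0.0237 0 0' >/dev/null
python3 -m inch '-0.031 0.0237 0 0;-0.031 0.0237 0 0;-0.031 0.0237 0 0;-0.031 0.0237 0 0;-0.031 0.0237 0 0;-0.031 0.0237 0 0;-0.031 0.0237 0 0;-0.031 0.0237 0 0'
python3 go.py 0.4776 -0.060 0.12 -10.7
```

```text
clock: 2.2
tool_pos: [0.3373, 0.2245, 0.2313]
tool_rot: [-0.0, 0.768, 0.64, 0.0]
contact_force: [0.9, -0.3, 0.2]
width: 0.0854
t 2.2 tcp [0.3373 0.2245 0.2313] F [ 0.9 -0.3  0.2] w 0.0854
[[ 0.18   0.984 -0.   ]
 [ 0.984 -0.18   0.001]
 [ 0.001 -0.    -1.   ]]
turn 0.35  tx -0.2535 ty 0.1907 tz 0.1113 q [-1.18 -0.21  0.43  2.01  0.09  1.32 -0.97]
```

```bash
python3 -m inch '-0.031 0.0237 0.01 0;-0.031 0.0237 0.01 0;-0.031 0.0237 0.01 0;-0.031 0.0237 0.02 0;-0.031 0.0237 0.02 0;0 0 0.02 0' >/dev/null
python3 go.py 0.4776 -0.060 0.12 -10.7
```

```text
t 2.7 tcp [0.4263 0.0501 0.1434] F [ 1.5 -0.1  0.1] w 0.0856
[[ 0.187  0.982  0.003]
 [ 0.982 -0.187  0.   ]
 [ 0.001  0.003 -1.   ]]
turn -0.10  tx -0.0986 ty 0.0708 tz 0.0234 q [-1.03 -0.09  0.79  2.1   0.07  1.11 -0.47]
```

```bash
python3 -m inch '-0.033 0.0236 0.0 0;-0.033 0.0236 0.0 0;-0.0326 0.0236 0.02 0;0 0 0 0' 0.06
python3 go.py 0.4776 -0.060 0.004 -10.7; python3 - <<'E'
from h import *
snap('side','s1')
E
```

```text
clock: 3.03
tool_pos: [0.4747, -0.0576, 0.1219]
tool_rot: [0.002, 0.769, 0.639, -0.004]
contact_force: [-1.4, 0.5, 0.4]
width: 0.0603
t 3.03 tcp [ 0.4747 -0.0576  0.1219] F [-1.4  0.5  0.4] w 0.0603
[[ 0.183  0.983 -0.003]
 [ 0.983 -0.183 -0.008]
 [-0.008 -0.002 -1.   ]]
turn 0.18  tx -0.0018 ty 0.0033 tz 0.1179 q [-0.89  0.14  0.98  2.01 -0.12  1.06 -0.03]
```

View pics/s1.png

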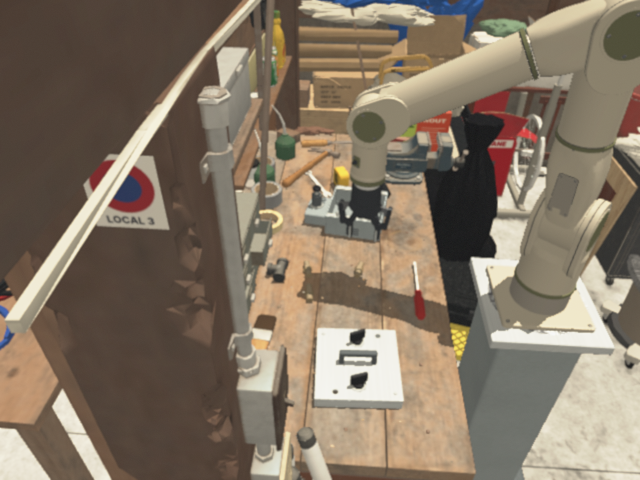

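```bash
python3 -m inch '-0.002 0.003 0.03 0;0 0 0.03 0;0 0 0.03 0;0 0 0.02 0;0 0 0.006 0;0 0 0 0' 0.06
python3 go.py 0.4776 -0.060 0.004 -10.7
```

```text
clock: 3.58
tool_pos: [0.4761, -0.0528, 0.0081]
tool_rot: [-0.001, 0.768, 0.64, -0.001]
contact_force: [0.2, -0.6, 0.8]
width: 0.0601
t 3.58 tcp [ 0.4761 -0.0528  0.0081] F [ 0.2 -0.6  0.8] w 0.0601
[[ 0.18   0.984 -0.002]
 [ 0.984 -0.18   0.   ]
 [-0.    -0.002 -1.   ]]
turn 0.36  tx -0.0068 ty 0.0028 tz 0.0041 q [-0.73  0.38  0.85  2.09 -0.39  0.83  0.17]
```

```bash
python3 -m inch '-0.006 0.002 0.002 0;0 0 0.002 0;0 0 0 0'
python3 -m inch '0 0 0 0;0 0 0 0;0 0 0 0;0 0 0 0;0 0 0 0;0 0 0 0' 0 60
python3 go.py 0.4776 -0.060 0.004 -10.7
```

```text
clock: 3.83
tool_pos: [0.4788, -0.0598, 0.0057]
tool_rot: [0.0, 0.768, 0.64, 0.001]
contact_force: [1.1, 0.1, -0.2]
width: 0.06
clock: 4.33
tool_pos: [0.4783, -0.0595, 0.0054]
tool_rot: [-0.0, 0.768, 0.64, 0.0]
contact_force: [-3.6, 1.2, 12.0]
width: 0.0215
t 4.33 tcp [ 0.4783 -0.0595  0.0054] F [-3.6  1.2 12. ] w 0.0215
[[ 0.18   0.984  0.   ]
 [ 0.984 -0.18   0.001]
 [ 0.001  0.    -1.   ]]
turn 0.35  tx -0.0006 ty -0.0006 tz 0.0014 q [-0.71  0.39  0.85  2.09 -0.4   0.83  0.2 ]
```

```bash
python3 -m inch '0 0 -0.02 0;0 0 -0.03 0;0 0 -0.03 0;0 0 -0.03 0;0 0 -0.02 0;0 0 0 0'
python3 go.py 0.4585 -0.2677 0.13 -7.5
```

```text
clock: 4.83
tool_pos: [0.48, -0.0599, 0.1383]
tool_rot: [0.001, 0.768, 0.64, 0.003]
contact_force: [0.2, 0.8, -1.2]
width: 0.0209
t 4.83 tcp [ 0.48   -0.0599  0.1383] F [ 0.2  0.8 -1.2] w 0.0209
[[ 0.18   0.984  0.006]
 [ 0.984 -0.18   0.002]
 [ 0.003  0.005 -1.   ]]
turn -2.88  tx -0.2089 ty 0.0058 tz 0.0083 q [-0.91  0.12  1.01  1.99 -0.12  1.09 -0.03]
```

```bash
python3 -m inch '0 0.003 0 -2.9;-0.03 0 0 0;-0.03 0 0 0;-0.03 0 0 0;-0.03 0 0 0;-0.03 0 0 0;-0.03 0 0 0;-0.029 0.003 0 0'
python3 -m inch '0 0 0 0;0 0 0 0'
python3 go.py 0.4585 -0.2677 0.03 -7.5
```

```text
clock: 5.5
tool_pos: [0.4558, -0.2691, 0.134]
tool_rot: [-0.001, 0.752, 0.66, -0.0]
contact_force: [0.5, 0.6, -0.2]
width: 0.0217
clock: 5.67
tool_pos: [0.4555, -0.2698, 0.1341]
tool_rot: [-0.0, 0.753, 0.658, -0.001]
contact_force: [0.6, 0.2, -0.2]
width: 0.0211
t 5.67 tcp [ 0.4555 -0.2698  0.1341] F [ 0.6  0.2 -0.2] w 0.0211
[[ 0.134  0.991 -0.001]
 [ 0.991 -0.134 -0.001]
 [-0.001 -0.001 -1.   ]]
turn -0.19  tx 0.0025 ty 0.0027 tz 0.1041 q [-0.44  0.32  1.05  1.88 -0.31  1.12  0.58]
```

```bash
python3 -m inch '0.002 0.003 0.03 0;0 0 0.03 0;0 0 0.025 0;0 0 0.015 0;0 0 0 0;0 0 0 0'
python3 go.py 0.4585 -0.2677 0.03 -7.5
python3 -m inch '0 0 0 0;0 0 0 0;0 0 0 0;0 0 0 0' 0.04
python3 -m inch '0 0 -0.03 0;0 0 -0.03 0;0 0 -0.03 0;0 0 -0.02 0;0 0 0 0'
python3 go.py 0.620 -0.053 0.13 12
```

```text
clock: 6.17
tool_pos: [0.4597, -0.2653, 0.0343]
tool_rot: [-0.001, 0.751, 0.66, -0.0]
contact_force: [-0.3, -0.2, -0.6]
width: 0.0207
t 6.17 tcp [ 0.4597 -0.2653  0.0343] F [-0.3 -0.2 -0.6] w 0.0207
[[ 0.129  0.992 -0.002]
 [ 0.992 -0.129  0.001]
 [ 0.    -0.002 -1.   ]]
turn 0.10  tx -0.0025 ty -0.0009 tz 0.0043 q [-0.32  0.48  0.92  1.95 -0.47  0.95  0.7 ]
clock: 6.5
tool_pos: [0.4606, -0.2663, 0.0355]
tool_rot: [0.001, 0.752, 0.66, 0.001]
contact_force: [0.2, -0.0, 0.4]
width: 0.0396
clock: 6.92
tool_pos: [0.4618, -0.2676, 0.1489]
tool_rot: [0.002, 0.752, 0.659, 0.002]
contact_force: [0.2, 0.6, 0.6]
width: 0.04
t 6.92 tcp [ 0.4618 -0.2676  0.1489] F [0.2 0.6 0.6] w 0.04
[[ 0.13   0.991  0.006]
 [ 0.991 -0.13  -0.001]
 [-0.     0.006 -1.   ]]
turn -19.49  tx 0.1770 ty 0.1993 tz 0.0189 q [-0.46  0.31  1.06  1.86 -0.3   1.14  0.57]
```

```bash
python3 -m inch '0 0 0 -6.5;0 0 0 -6.5;0 0 0 -6.5;0.025 0.0285 0 0;0.025 0.0285 0 0;0.025 0.0285 0 0;0.025 0.0285 0 0;0.025 0.0285 0 0' 0.06
python3 -m inch '0.025 0.0285 0 0;0.025 0.0285 0.01 0;0 0 0.01 0;0 0 0 0'
python3 - <<'E'
from h import *
s=snap('side','s2');t=snap('top','t2')
a=cv2.resize(s['frame'][170:310,255:395],(560,560))[:,:,::-1];b=cv2.resize(t['frame'][200:345,255:455],(770,558))[:,:,::-1]
cv2.imwrite('pics/s2z.png',a);cv2.imwrite('pics/t2z.png',b)
E
python3 go.py 0.620 -0.053 0.13 12
```

```text
clock: 7.58
tool_pos: [0.5741, -0.1125, 0.1446]
tool_rot: [-0.0, 0.629, 0.777, 0.0]
contact_force: [0.1, -1.3, 0.5]
width: 0.0602
clock: 7.92
tool_pos: [0.6184, -0.0505, 0.1221]
tool_rot: [-0.001, 0.627, 0.779, -0.001]
contact_force: [-0.0, -1.6, -0.5]
width: 0.06
t 8.02 tcp [ 0.618  -0.0544  0.1244] F [ 0.1 -1.3  1.2] w 0.0603
[[-0.208  0.978 -0.001]
 [ 0.978  0.208 -0.001]
 [-0.    -0.001 -1.   ]]
turn -0.01  tx 0.0010 ty 0.0023 tz -0.0056 q [-0.61  0.51  0.83  1.64 -0.4   1.17  0.53]
```

View pics/s2z.png

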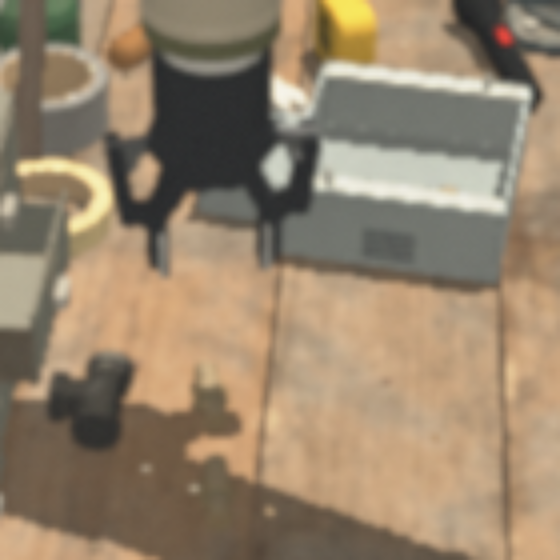

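View pics/t2z.png

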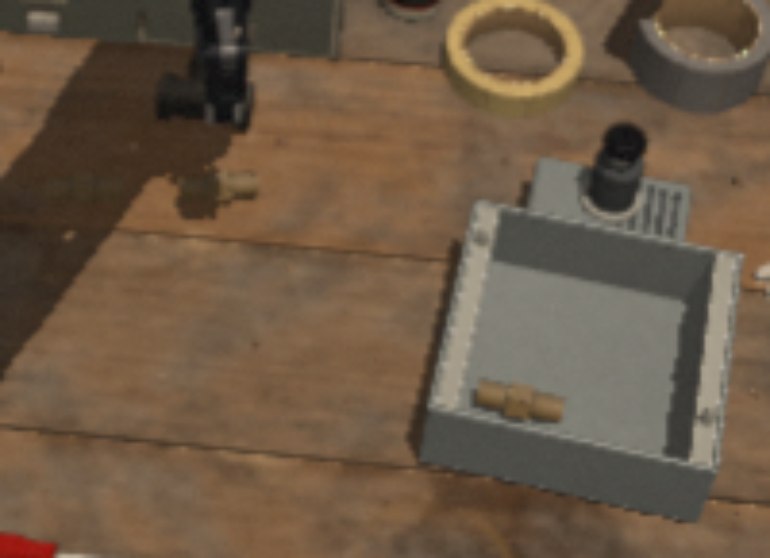

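```bash
python3 - <<'E'
from h import *
s=ctrl.get_image('side');t=ctrl.get_image('top')
ca=lambda L:[(x/4.2+255-.38,y/4.2+170-.38) for x,y in L]
cc=lambda L:[(x/4+255-.38,y/4+200-.38) for x,y in L]
print(onz(s,ca([(60,425),(118,380),(100,450),(140,400)]),.0175),onz(t,cc([(170,110),(255,115),(220,65),(215,130)]),.0175))
E
python3 -m inch '0.002 0.003 0.03 0;0 0 0.03 0;0 0 0.03 0;0 0 0.02 0;0 0 0.006 0;0 0 0 0' 0.045
python3 go.py 0.620 -0.053 0.0055 12
```

```text
[[ 0.72359107 -0.02639711  0.0175    ]
 [ 0.69179213 -0.07489981  0.0175    ]
 [ 0.69409369 -0.00450674  0.0175    ]
 [ 0.67448779 -0.05576036  0.0175    ]] [[ 0.68682666 -0.00647164  0.0175    ]
 [ 0.68942001 -0.06655641  0.0175    ]
 [ 0.73328557 -0.0365335   0.0175    ]
 [ 0.67236857 -0.04019741  0.0175    ]]
clock: 8.62
tool_pos: [0.6202, -0.0518, 0.0082]
tool_rot: [-0.001, 0.63, 0.777, -0.001]
contact_force: [-0.5, -0.4, 0.6]
width: 0.0449
t 8.62 tcp [ 0.6202 -0.0518  0.0082] F [-0.5 -0.4  0.6] w 0.0449
[[-0.207  0.978 -0.002]
 [ 0.978  0.207 -0.   ]
 [ 0.    -0.002 -1.   ]]
turn -0.04  tx -0.0011 ty -0.0004 tz 0.0027 q [-0.55  0.66  0.74  1.71 -0.52  0.98  0.59]
```

```bash
python3 -m inch '0 0 0.003 0;0 0 0 0;0 0 0 0;0 0 0 0;0 0 0 0;0 0 0 0' 0 60
python3 -m inch '0 0 -0.02 0;0 0 -0.03 0;0 0 -0.03 0;0 0 -0.03 0;0 0 -0.02 0;0 0 0 0'
python3 go.py 0.5279 -0.2769 0.13 -7.5
```

```text
clock: 9.12
tool_pos: [0.6222, -0.0514, 0.0075]
tool_rot: [0.001, 0.629, 0.777, 0.001]
contact_force: [-1.3, -0.6, 7.3]
width: 0.0212
clock: 9.62
tool_pos: [0.6234, -0.0515, 0.141]
tool_rot: [0.003, 0.629, 0.777, 0.003]
contact_force: [0.8, -0.5, -0.3]
width: 0.0209
t 9.62 tcp [ 0.6234 -0.0515  0.141 ] F [ 0.8 -0.5 -0.3] w 0.0209
[[-0.208  0.978  0.007]
 [ 0.978  0.208  0.001]
 [-0.001  0.007 -1.   ]]
turn 19.52  tx -0.2360 ty -0.0653 tz 0.0110 q [-0.62  0.5   0.84  1.62 -0.4   1.2   0.52]
```

```bash
python3 -m inch '0 0 0 6.5;0 0 0 6.5;0 0 0 6.5;-0.03 -0.008 0 0;-0.03 -0.008 0 0;-0.03 -0.008 0 0;-0.03 -0.008 0 0;-0.03 -0.008 0 0'
python3 -m inch '-0.03 -0.008 0 0;-0.03 -0.008 0 0;-0.026 -0.009 0 0;0 0 0 0;0 0 0 0'
python3 go.py 0.5279 -0.2769 0.03 -7.5
```

```text
clock: 10.28
tool_pos: [0.5611, -0.1954, 0.1356]
tool_rot: [-0.0, 0.751, 0.66, 0.0]
contact_force: [-0.1, -0.6, -1.1]
width: 0.0212
clock: 10.7
tool_pos: [0.5248, -0.2782, 0.1357]
tool_rot: [0.0, 0.753, 0.658, 0.0]
contact_force: [0.4, 1.2, -0.3]
width: 0.0213
t 10.7 tcp [ 0.5248 -0.2782  0.1357] F [ 0.4  1.2 -0.3] w 0.0213
[[ 0.133  0.991  0.   ]
 [ 0.991 -0.133  0.   ]
 [ 0.     0.    -1.   ]]
turn -0.17  tx 0.0017 ty 0.0029 tz 0.1057 q [-0.33  0.48  0.96  1.7  -0.42  1.18  0.61]
```

```bash
python3 -m inch '0.001 0.003 0.03 0;0 0 0.03 0;0 0 0.025 0;0 0 0.017 0;0 0 0 0;0 0 0 0'
python3 -m inch '0 0 0 0;0 0 0 0;0 0 0 0;0 0 0 0' 0.04
python3 -m inch '0 0 -0.03 0;0 0 -0.03 0;0 0 -0.03 0;0 0 -0.02 0;0 0 0 0'
python3 go.py 0.607 0.042 0.13 6.5
```

```text
clock: 11.2
tool_pos: [0.5292, -0.2747, 0.0333]
tool_rot: [-0.001, 0.751, 0.66, -0.0]
contact_force: [0.9, -0.7, -0.4]
width: 0.021
clock: 11.53
tool_pos: [0.5297, -0.276, 0.0347]
tool_rot: [0.001, 0.752, 0.66, 0.001]
contact_force: [0.1, 0.2, 0.4]
width: 0.0402
clock: 11.95
tool_pos: [0.5309, -0.2774, 0.1485]
tool_rot: [0.003, 0.752, 0.659, 0.002]
contact_force: [0.2, -0.3, -1.0]
width: 0.04
t 11.95 tcp [ 0.5309 -0.2774  0.1485] F [ 0.2 -0.3 -1. ] w 0.04
[[ 0.13   0.991  0.007]
 [ 0.991 -0.13  -0.002]
 [-0.001  0.007 -1.   ]]
turn -13.99  tx 0.3087 ty 0.1117 tz 0.0185 q [-0.34  0.47  0.97  1.68 -0.42  1.2   0.6 ]
```

```bash
python3 -m inch '0 0 0 -7;0 0 0 -7;0.031 0.011 0 0;0.031 0.011 0 0;0.031 0.011 0 0;0.031 0.011 0 0;0.031 0.011 0 0;0.031 0.011 0 0' 0.05
python3 -m inch '0.031 0.011 0 0;0.031 0.011 0 0;0.031 0.012 0.01 0;0.028 0.012 0.01 0;0 0 0 0;0 0 0 0'
python3 - <<'E'
from h import *
s=snap('side','s3');t=snap('top','t3')
a=cv2.resize(s['frame'][170:310,255:395],(560,560))[:,:,::-1];b=cv2.resize(t['frame'][200:345,255:455],(770,558))[:,:,::-1]
cv2.imwrite('pics/s3z.png',a);cv2.imwrite('pics/t3z.png',b)
E
python3 go.py 0.607 0.042 0.0055 6.5
```

```text
clock: 12.62
tool_pos: [0.5736, -0.0819, 0.1438]
tool_rot: [-0.0, 0.666, 0.746, 0.0]
contact_force: [1.2, -0.6, -0.6]
width: 0.0502
clock: 13.12
tool_pos: [0.6051, 0.0441, 0.1227]
tool_rot: [-0.0, 0.664, 0.748, -0.001]
contact_force: [0.6, -0.4, 0.2]
width: 0.0499
t 13.22 tcp [0.6053 0.0408 0.1238] F [-0.  -0.2  0.9] w 0.0497
[[-0.113  0.994  0.   ]
 [ 0.994  0.113 -0.001]
 [-0.001 -0.    -1.   ]]
turn -0.01  tx 0.0010 ty 0.0019 tz 0.1183 q [-0.79  0.48  0.84  1.68 -0.38  1.16  0.27]
```

View pics/s3z.png

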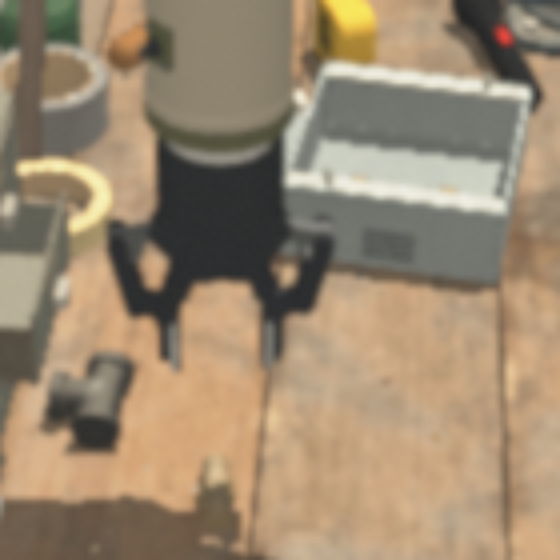

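View pics/t3z.png

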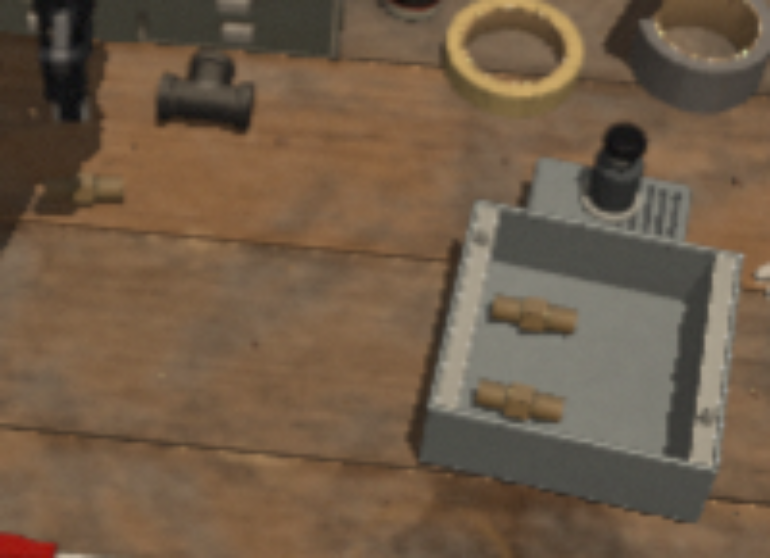

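Two nipples are in the tub at (533,315) and (518,401) in the crop. The third still lies at (85,190), where it started.

```bash
python3 -m inch '0.001 0.002 0.03 0;0 0 0.03 0;0 0 0.03 0;0 0 0.02 0;0 0 0.006 0;0 0 0.003 0;0 0 0 0'
python3 go.py 0.607 0.042 0.0055 6.5
```

```text
clock: 13.8
tool_pos: [0.6077, 0.0421, 0.0055]
tool_rot: [0.0, 0.666, 0.746, 0.0]
contact_force: [0.9, -0.2, -0.3]
width: 0.0499
t 13.8 tcp [0.6077 0.0421 0.0055] F [ 0.9 -0.2 -0.3] w 0.0499
[[-0.112  0.994  0.001]
 [ 0.994  0.112 -0.   ]
 [-0.     0.001 -1.   ]]
turn -0.04  tx 0.0000 ty -0.0007 tz 0.0000 q [-0.71  0.63  0.74  1.75 -0.51  0.96  0.34]
```

```bash
python3 -m inch '0 0 0 0;0 0 0 0;0 0 0 0;0 0 0 0;0 0 0 0;0 0 0 0' 0 60
python3 -m inch '0 0 -0.02 0;0 0 -0.03 0;0 0 -0.03 0;0 0 -0.03 0;0 0 -0.02 0;0 0 0 0'
python3 go.py 0.5185 -0.3483 0.13 -7.5
```

```text
clock: 14.3
tool_pos: [0.6083, 0.043, 0.0066]
tool_rot: [0.001, 0.666, 0.746, 0.001]
contact_force: [-2.3, -0.3, 8.9]
width: 0.0214
clock: 14.8
tool_pos: [0.6098, 0.0429, 0.1401]
tool_rot: [0.002, 0.666, 0.746, 0.003]
contact_force: [0.1, 0.1, -0.0]
width: 0.021
t 14.8 tcp [0.6098 0.0429 0.1401] F [ 0.1  0.1 -0. ] w 0.021
[[-0.114  0.993  0.007]
 [ 0.994  0.114  0.002]
 [ 0.001  0.008 -1.   ]]
turn 14.02  tx -0.3998 ty -0.0395 tz 0.0101 q [-0.8   0.47  0.85  1.66 -0.38  1.18  0.26]
```

```bash
python3 -m inch '0 0 0 7;0 0 0 7;-0.0363 -0.0036 0 0;-0.0363 -0.0036 0 0;-0.0363 -0.0036 0 0;-0.0363 -0.0036 0 0;-0.0363 -0.0036 0 0;-0.0363 -0.0036 0 0'
python3 -m inch '-0.0363 -0.0036 0 0;-0.0363 -0.0036 0 0;-0.0363 -0.0036 0 0;-0.0363 -0.0036 0 0;-0.0363 -0.0036 0 0;0 0 0 0;0 0 0 0'
python3 go.py 0.5185 -0.3483 0.03 -7.5
```

```text
clock: 15.47
tool_pos: [0.5569, -0.1715, 0.1348]
tool_rot: [-0.0, 0.751, 0.66, 0.0]
contact_force: [-0.0, -0.1, 0.5]
width: 0.0209
clock: 16.05
tool_pos: [0.5143, -0.3507, 0.1348]
tool_rot: [0.0, 0.753, 0.658, -0.0]
contact_force: [1.0, 0.9, -0.7]
width: 0.021
t 16.05 tcp [ 0.5143 -0.3507  0.1348] F [ 1.   0.9 -0.7] w 0.021
[[ 0.135  0.991 -0.   ]
 [ 0.991 -0.135 -0.001]
 [-0.001 -0.    -1.   ]]
turn -0.26  tx 0.0029 ty 0.0039 tz 0.1048 q [-0.16  0.54  0.93  1.63 -0.46  1.21  0.73]
```

Next is the cover: handle near (0.476, 0.2742), bar along angle ~2.8°, so the jaw goes across at ~92.8°.

```bash
python3 -m inch '0.002 0.004 0.03 0;0 0 0.03 0;0 0 0.025 0;0 0 0.017 0;0 0 0 0;0 0 0 0'
python3 -m inch '0 0 0 0;0 0 0 0;0 0 0 0;0 0 0 0' 0.04
python3 -m inch '0 0 -0.03 0;0 0 -0.03 0;0 0 -0.03 0;0 0 -0.03 0;0 0 -0.03 0;0 0 0 0'
python3 go.py 0.476 0.2742 0.18 92.8
```

```text
clock: 16.55
tool_pos: [0.5206, -0.3451, 0.0324]
tool_rot: [-0.001, 0.751, 0.66, -0.0]
contact_force: [-0.3, -0.7, 0.4]
width: 0.0212
clock: 16.88
tool_pos: [0.521, -0.3464, 0.0337]
tool_rot: [0.001, 0.752, 0.66, 0.0]
contact_force: [0.0, 0.5, -0.5]
width: 0.04
clock: 17.38
tool_pos: [0.5221, -0.3484, 0.1892]
tool_rot: [0.004, 0.752, 0.659, 0.002]
contact_force: [-0.5, 0.3, 0.7]
width: 0.04
t 17.38 tcp [ 0.5221 -0.3484  0.1892] F [-0.5  0.3  0.7] w 0.04
[[ 0.13   0.991  0.008]
 [ 0.991 -0.13  -0.004]
 [-0.003  0.008 -1.   ]]
turn 79.71  tx -0.0157 ty -0.6241 tz 0.0092 q [-0.19  0.5   0.96  1.56 -0.42  1.3   0.7 ]
```

```bash
python3 -m inch '0 0 0 7.1;0 0 0 7.1;0 0 0 7.1;0 0 0 7.1;0 0 0 7.1;0 0 0 7.1;0 0 0 7.1;0 0 0 7.1' >/dev/null
python3 -m inch '0 0 0 7.1;0 0 0 7.1;0 0 0 7.1;0 0 0 1.6;0 0 0 0'
python3 - <<'E'
from h import *
s=snap('side','s4');t=snap('top','t4')
a=cv2.resize(s['frame'][170:420,255:420],(528,600))[:,:,::-1];b=cv2.resize(t['frame'][200:345,255:455],(770,558))[:,:,::-1]
cv2.imwrite('pics/s4z.png',a);cv2.imwrite('pics/t4z.png',b)
E
python3 go.py 0.476 0.2742 0.18 92.8
```

```text
clock: 18.47
tool_pos: [0.5205, -0.3463, 0.1828]
tool_rot: [0.0, 1.0, 0.024, 0.0]
contact_force: [-0.1, -0.4, 0.7]
width: 0.0399
t 18.57 tcp [ 0.5204 -0.3463  0.1828] F [0.6 0.5 0.2] w 0.0402
[[ 0.999  0.051  0.   ]
 [ 0.051 -0.999 -0.   ]
 [ 0.     0.    -1.   ]]
turn 0.14  tx -0.0141 ty -0.6219 tz 0.0028 q [-0.32  0.67  1.25  1.57 -0.65  1.37 -0.53]
```

View pics/s4z.png

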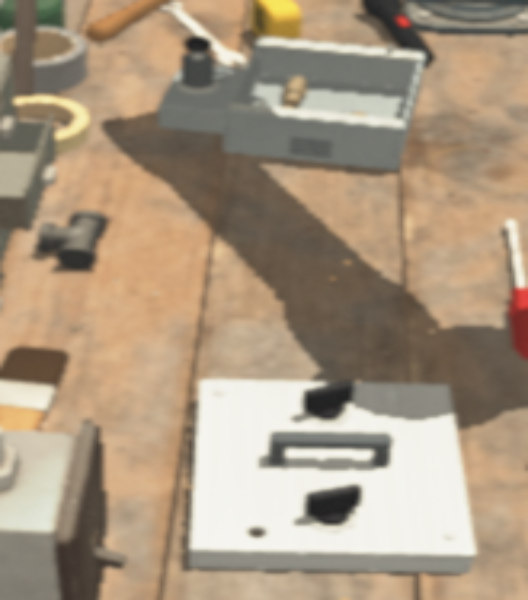

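View pics/t4z.png

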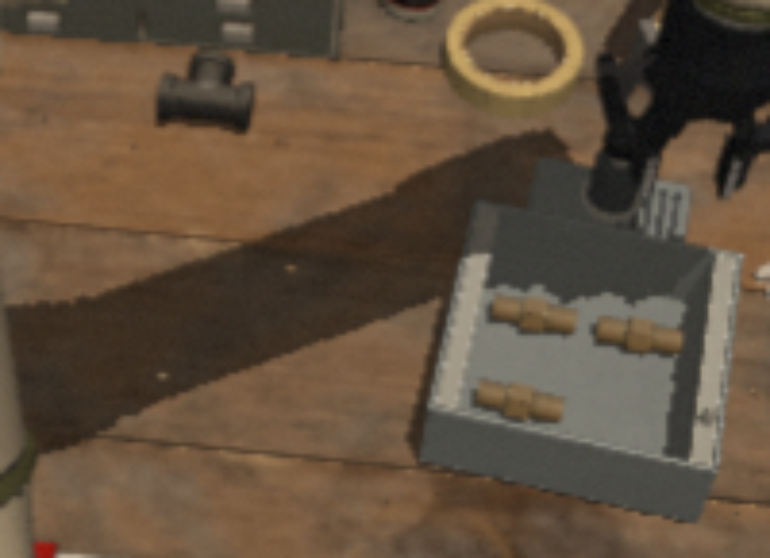

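All three nipples are in the tub, at (533,315), (640,334) and (518,401), and none remain on the bench. I'll move on to the handle.

```bash
python3 -m inch '0 -0.038 0 0;0 -0.038 0 0;0 -0.038 0 0;0 -0.038 0 0;0 -0.038 0 0;0 -0.038 0 0;0 -0.038 0 0;0 -0.038 0 0' 0.05 >/dev/null
python3 -m inch '0 -0.038 0 0;0 -0.038 0 0;0 -0.038 0 0;0 -0.038 0 0;0 -0.038 0 0;0 -0.038 0 0;0 -0.038 0 0;0 0 0 0'
python3 go.py 0.476 0.2742 0.14 92.8
```

```text
clock: 19.9
tool_pos: [0.4905, 0.2318, 0.1824]
tool_rot: [-0.001, 1.0, 0.031, -0.0]
contact_force: [-0.4, 0.7, -1.0]
width: 0.0503
t 19.9 tcp [0.4905 0.2318 0.1824] F [-0.4  0.7 -1. ] w 0.0503
[[ 0.998  0.062 -0.   ]
 [ 0.062 -0.998  0.001]
 [-0.    -0.001 -1.   ]]
turn 0.74  tx -0.0124 ty -0.0431 tz 0.0424 q [-1.51  0.35  1.19  1.79 -0.35  1.23 -1.73]
```

```bash
python3 -m inch '-0.006 -0.02 0.01 0.7;-0.006 -0.023 0.02 0;0 0 0.02 0;0 0 0 0;0 0 0 0' 0.034
python3 go.py 0.476 0.2742 0.04 92.8
```

```text
clock: 20.32
tool_pos: [0.4783, 0.2644, 0.1328]
tool_rot: [0.001, 1.0, 0.019, -0.0]
contact_force: [0.8, -0.8, 1.1]
width: 0.0337
t 20.32 tcp [0.4783 0.2644 0.1328] F [ 0.8 -0.8  1.1] w 0.0337
[[ 0.999  0.037 -0.001]
 [ 0.037 -0.999 -0.001]
 [-0.001  0.001 -1.   ]]
turn -0.65  tx -0.0018 ty -0.0099 tz 0.0928 q [-1.51  0.43  1.13  1.84 -0.42  1.15 -1.76]
```

```bash
python3 -m inch '-0.002 -0.009 0.02 -0.7;0 0 0.02 0;0 0 0 0;0 0 0 0' 0.034
python3 go.py 0.476 0.2742 0.04 92.8
python3 - <<'E'
from h import *
s=snap('side','s5');cv2.imwrite('pics/s5z.png',cv2.resize(s['frame'][270:420,280:420],(560,600))[:,:,::-1])
print(proj(s,ctrl.sense()['tool_pos']))
E
```

```text
clock: 20.65
tool_pos: [0.4766, 0.2733, 0.0938]
tool_rot: [0.0, 1.0, 0.024, 0.0]
contact_force: [-0.2, 0.6, 0.9]
width: 0.0339
t 20.65 tcp [0.4766 0.2733 0.0938] F [-0.2  0.6  0.9] w 0.0339
[[ 0.999  0.048  0.   ]
 [ 0.048 -0.999 -0.   ]
 [ 0.     0.    -1.   ]]
turn -0.04  tx -0.0006 ty -0.0010 tz 0.0538 q [-1.47  0.48  1.08  1.86 -0.48  1.09 -1.73]
[[358.700593   342.50209132]]
```

View pics/s5z.png

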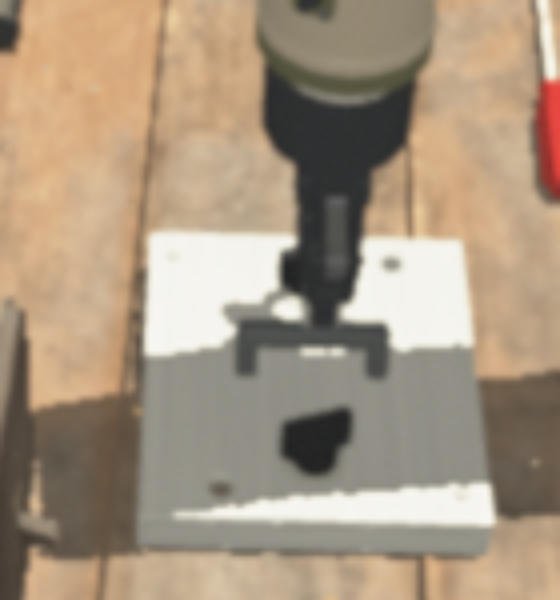

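```bash
python3 -m inch '0 -0.001 0.02 0;0 0 0.02 0;0 0 0.012 0;0 0 0 0;0 0 0 0' 0.034
python3 go.py 0.476 0.2742 0.04 92.8
python3 -m inch '0 0 0 0;0 0 0 0;0 0 0 0;0 0 0 0;0 0 0 0' 0 100
python3 go.py 0.476 0.2742 0.04 92.8
```

```text
clock: 21.12
tool_pos: [0.4765, 0.2751, 0.0417]
tool_rot: [-0.0, 1.0, 0.024, 0.0]
contact_force: [0.0, 0.3, 0.2]
width: 0.034
t 21.12 tcp [0.4765 0.2751 0.0417] F [0.  0.3 0.2] w 0.034
[[ 0.999  0.049  0.   ]
 [ 0.049 -0.999  0.   ]
 [ 0.     0.    -1.   ]]
turn 0.00  tx -0.0005 ty 0.0009 tz 0.0017 q [-1.41  0.55  1.    1.9  -0.55  1.   -1.68]
clock: 21.53
tool_pos: [0.4769, 0.2751, 0.0424]
tool_rot: [-0.0, 1.0, 0.024, 0.001]
contact_force: [-0.8, -2.8, 9.2]
width: 0.0125
t 21.53 tcp [0.4769 0.2751 0.0424] F [-0.8 -2.8  9.2] w 0.0125
[[ 0.999  0.049  0.001]
 [ 0.049 -0.999  0.001]
 [ 0.001 -0.001 -1.   ]]
turn 0.00  tx -0.0009 ty 0.0009 tz 0.0024 q [-1.41  0.55  1.    1.9  -0.55  1.   -1.68]
```

```bash
python3 -m inch '0 0 -0.01 0;0 0 -0.02 0;0 0 -0.025 0;0 0 -0.025 0;0 0 -0.025 0;0 0 -0.025 0;0 0 -0.01 0;0 0 0 0'
python3 go.py 0.4885 -0.308 0.18 82.5
python3 - <<'E'
from meas import *
s=snap('side','s6');cv2.imwrite('pics/s6z.png',cv2.resize(s['frame'][220:420,280:460],(540,600))[:,:,::-1])
E
```

```text
clock: 22.2
tool_pos: [0.4768, 0.276, 0.183]
tool_rot: [-0.001, 1.0, 0.025, 0.001]
contact_force: [-0.1, 0.1, -5.3]
width: 0.0123
t 22.2 tcp [0.4768 0.276  0.183 ] F [-0.1  0.1 -5.3] w 0.0123
[[ 0.999  0.05   0.002]
 [ 0.05  -0.999  0.003]
 [ 0.002 -0.003 -1.   ]]
turn 10.35  tx 0.0879 ty 0.5774 tz 0.0030 q [-1.57  0.37  1.18  1.77 -0.37  1.24 -1.81]
```

View pics/s6z.png

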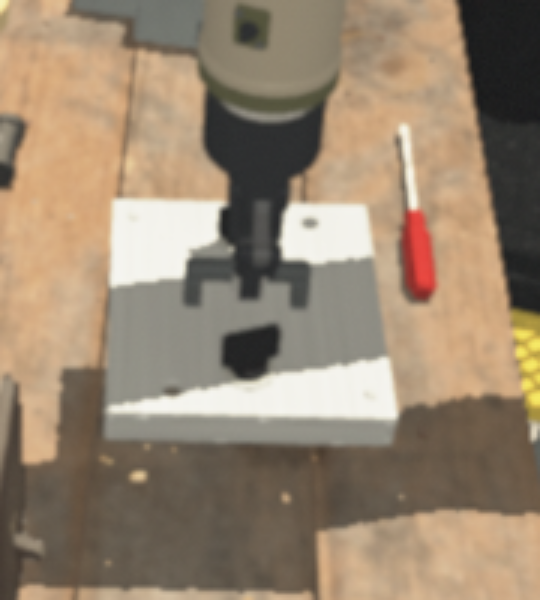

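```bash
python3 -m inch '0 0.01 0 3.4;0.005 0.02 0 3.5;0.005 0.03 0 3.4;0.005 0.03 0 0;0.005 0.03 0 0;0.005 0.03 0 0;0.005 0.03 0 0;0.005 0.03 0 0'
python3 -m inch '0.005 0.03 0 0;0.005 0.03 0 0;0.005 0.03 0 0;0.005 0.03 0 0;0.005 0.03 0 0;0.005 0.03 0 0;0.005 0.03 0 0;0.005 0.03 0 0'
python3 go.py 0.4885 -0.308 0.18 82.5
```

```text
clock: 22.92
tool_pos: [0.4882, 0.0607, 0.1794]
tool_rot: [0.0, 0.998, -0.066, -0.001]
contact_force: [0.8, -0.6, -6.2]
width: 0.0123
clock: 23.58
tool_pos: [0.4964, -0.1819, 0.1791]
tool_rot: [-0.0, 0.998, -0.066, -0.001]
contact_force: [0.5, 0.2, -5.4]
width: 0.0121
t 23.58 tcp [ 0.4964 -0.1819  0.1791] F [ 0.5  0.2 -5.4] w 0.0121
[[ 0.991 -0.131 -0.002]
 [-0.131 -0.991  0.001]
 [-0.002 -0.    -1.   ]]
turn -0.04  tx 0.0086 ty 0.1260 tz -0.0009 q [-0.75  0.31  1.21  1.83 -0.31  1.22 -1.16]
```

```bash
python3 -m inch '0.003 0.03 0 0;0.003 0.03 0 0;0.003 0.03 0 0;0 0.02 0 0;0 0.01 0 0;0 0 0 0;0 0 0 0'
python3 go.py 0.4885 -0.308 0.18 82.5
python3 - <<'E'
from meas import *
s=snap('side','s7');cv2.imwrite('pics/s7z.png',cv2.resize(s['frame'][100:250,280:420],(560,600),interpolation=cv2.INTER_CUBIC)[:,:,::-1])
s=snap('top','t7');cv2.imwrite('pics/t7z.png',cv2.resize(s['frame'][190:340,330:480],(600,600),interpolation=cv2.INTER_CUBIC)[:,:,::-1])
E
```

```text
clock: 24.17
tool_pos: [0.4898, -0.3009, 0.1793]
tool_rot: [-0.0, 0.998, -0.067, -0.001]
contact_force: [0.8, 0.6, -6.0]
width: 0.0121
t 24.17 tcp [ 0.4898 -0.3009  0.1793] F [ 0.8  0.6 -6. ] w 0.0121
[[ 0.991 -0.133 -0.002]
 [-0.133 -0.991  0.001]
 [-0.002 -0.    -1.   ]]
turn -0.13  tx -0.0003 ty 0.0072 tz -0.0007 q [-0.4   0.44  1.12  1.71 -0.41  1.26 -0.89]
```

View pics/s7z.png

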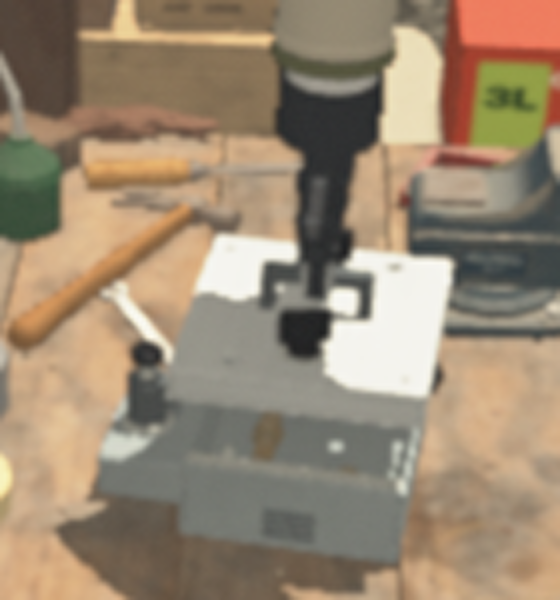

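View pics/t7z.png

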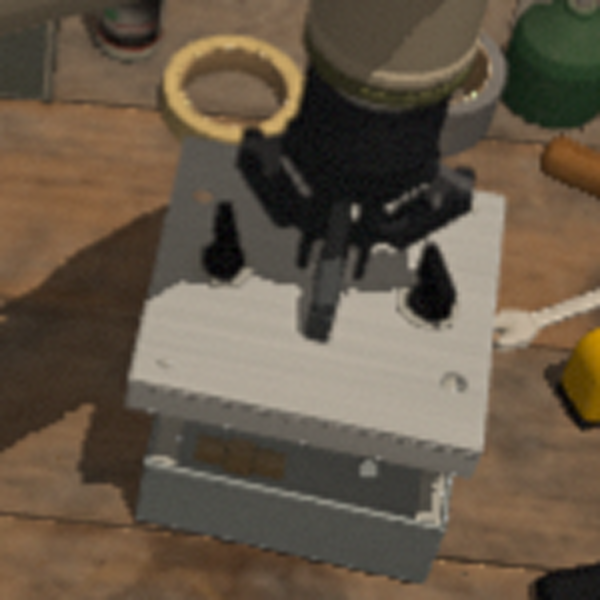

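```bash
python3 - <<'E'
from meas import *
s=ctrl.get_image('side');t=ctrl.get_image('top')
f=lambda L,k,x0,y0:[(x/k+x0-.38,y/k+y0-.38) for x,y in L]
z=.1659
print('T',fitrect(t,f([(183,140),(505,193),(482,453),(131,380)],4,330,190),z,.186,.196))
print('S',fitrect(s,f([(170,388),(218,237),(452,260),(430,400)],4,280,100),z,.186,.196))
print('holesT',onz(t,f([(203,195),(453,382)],4,330,190),z), 'S',onz(s,f([(231,361),(396,267)],4,280,100),z))
print('knobs boss T',onz(t,f([(223,262),(432,303)],4,330,190),z+.004))
print('pegs T',onz(t,f([(500,245),(733,433)],4,255,200),.0765),'S',onz(s,f([(345,185),(513,88)],4.2,255,170),.0765))
E
```

```text
T (array([ 0.49149257, -0.30086866]), np.float64(-0.11987002184450009), array([0.00270914, 0.00209082, 0.0015242 , 0.00134367]), array([[ 0.59288233, -0.21519613],
       [ 0.57406619, -0.41001429],
       [ 0.38680809, -0.38565751],
       [ 0.41221365, -0.19260672]]))
S (array([ 0.48735939, -0.29036082]), np.float64(-0.08121225701283283), array([0.01601663, 0.01061803, 0.00619683, 0.0053199 ]), array([[ 0.58978122, -0.18431065],
       [ 0.56747829, -0.40514031],
       [ 0.3842833 , -0.3861928 ],
       [ 0.40789474, -0.18579952]]))
holesT [[ 0.55067337 -0.22868771  0.1659    ]
 [ 0.43200042 -0.37205676  0.1659    ]] S [[ 0.54877495 -0.2236071   0.1659    ]
 [ 0.42803828 -0.3709477   0.1659    ]]
knobs boss T [[ 0.49828386 -0.24140651  0.1699    ]
 [ 0.48286834 -0.36165922  0.1699    ]]
pegs T [[ 0.55078202 -0.23674812  0.0765    ]
 [ 0.42798898 -0.37857542  0.0765    ]] S [[ 0.54810854 -0.23284048  0.0765    ]
 [ 0.42641138 -0.3733916   0.0765    ]]
```

```bash
python3 -m inch '-0.001 0.007 0 1;0 0 0.01 0;0 0 0.02 0;0 0 0.01 0;0 0 0 0;0 0 0 0'
python3 go.py 0.4882 -0.3077 0.0884 81.5
python3 - <<'E'
from meas import *
s=snap('side','s8');cv2.imwrite('pics/s8z.png',cv2.resize(s['frame'][130:250,290:410],(600,600),interpolation=cv2.INTER_CUBIC)[:,:,::-1])
s=snap('top','t8');cv2.imwrite('pics/t8z.png',cv2.resize(s['frame'][220:340,350:470],(600,600),interpolation=cv2.INTER_CUBIC)[:,:,::-1])
E
```

```text
clock: 24.87
tool_pos: [0.489, -0.307, 0.1403]
tool_rot: [-0.0, 0.997, -0.074, -0.001]
contact_force: [0.1, 0.0, -5.5]
width: 0.012
t 24.87 tcp [ 0.489  -0.307   0.1403] F [ 0.1  0.  -5.5] w 0.012
[[ 0.989 -0.147 -0.001]
 [-0.147 -0.989  0.   ]
 [-0.001 -0.    -1.   ]]
turn 0.02  tx -0.0007 ty 0.0009 tz 0.0519 q [-0.36  0.49  1.08  1.75 -0.46  1.19 -0.87]
```

View pics/s8z.png

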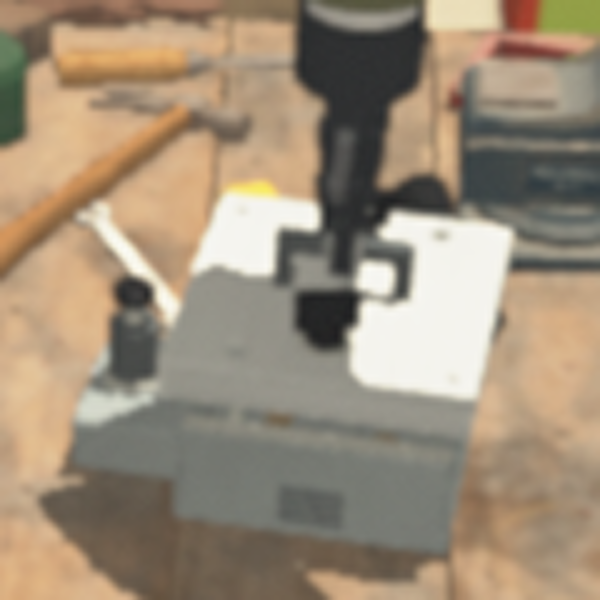

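View pics/t8z.png

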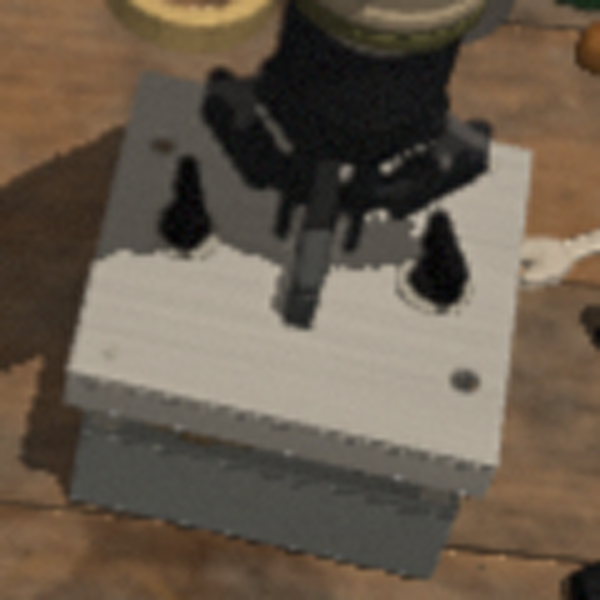

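```bash
python3 - <<'E'
from meas import *
s=ctrl.get_image('side');t=ctrl.get_image('top')
f=lambda L,k,x0,y0:[(x/k+x0-.4,y/k+y0-.4) for x,y in L]
z=.1269
for n,d,L,b in(('T',t,[(163,146),(464,380)],(350,220)),('S',s,[(234,352),(441,235)],(290,130))):
    P=onz(d,f(L,5,*b),z); v=P[0]-P[1]; print(n,P.mean(0),np.arctan2(v[1],v[0])-np.arctan2(.158,.1),np.hypot(*v[:2]))
P=fitrect(t,f([(140,72),(533,148),(497,467),(70,372)],5,350,220),z,.186,.196); print(P[:3])
E
```

```text
T [ 0.49024156 -0.30824773  0.1269    ] -0.14063629799487576 0.18566997934346668
S [ 0.48894775 -0.3027474   0.1269    ] -0.139967726395956 0.19059044826501254
(array([ 0.4914705 , -0.30859494]), np.float64(-0.14115109056356026), array([0.00088141, 0.001354  , 0.0010413 , 0.00021708]))
```

```bash
python3 -m inch '-0.001 0 0.005 0;0 0 0.01 0;0 0 0.01 0;0 0 0.008 0;0 0 0 0;0 0 0 0'
python3 go.py 0.488 -0.3077 0.0884 81.5
```

```text
clock: 25.57
tool_pos: [0.4879, -0.3067, 0.107]
tool_rot: [-0.0, 0.997, -0.074, -0.001]
contact_force: [0.5, 0.2, -5.7]
width: 0.0122
t 25.57 tcp [ 0.4879 -0.3067  0.107 ] F [ 0.5  0.2 -5.7] w 0.0122
[[ 0.989 -0.147 -0.001]
 [-0.147 -0.989  0.   ]
 [-0.001 -0.    -1.   ]]
turn 0.03  tx 0.0002 ty 0.0009 tz 0.0186 q [-0.33  0.52  1.05  1.78 -0.5   1.14 -0.84]
```

```bash
python3 -m inch '0 0.001 0.004 0;0 0 0.004 0;0 0 0.003 0;0 0 0 0;0 0 0 0'
python3 -m inch '0 0 0.003 0;0 0 0.003 0;0 0 0.002 0;0 0 0 0;0 0 0 0'
python3 go.py 0.488 -0.3077 0.0884 81.5
```

```text
clock: 25.98
tool_pos: [0.4881, -0.3078, 0.0966]
tool_rot: [-0.0, 0.997, -0.074, -0.0]
contact_force: [0.5, 0.6, -6.1]
width: 0.0122
clock: 26.4
tool_pos: [0.4882, -0.3078, 0.0886]
tool_rot: [-0.0, 0.997, -0.074, -0.0]
contact_force: [-0.4, -0.4, -5.6]
width: 0.0125
t 26.4 tcp [ 0.4882 -0.3078  0.0886] F [-0.4 -0.4 -5.6] w 0.0125
[[ 0.989 -0.147 -0.   ]
 [-0.147 -0.989  0.   ]
 [-0.    -0.    -1.   ]]
turn 0.04  tx -0.0002 ty -0.0001 tz 0.0002 q [-0.31  0.54  1.03  1.79 -0.52  1.1  -0.82]
```

```bash
python3 -m inch '0 0 0.001 0;0 0 0 0;0 0 0 0'
python3 -m inch '0 0 0.001 0;0 0 0 0;0 0 0 0'
python3 go.py 0.488 -0.3077 0.0884 81.5
```

```text
clock: 26.65
tool_pos: [0.4883, -0.3079, 0.0885]
tool_rot: [-0.0, 0.997, -0.074, 0.0]
contact_force: [-4.4, 2.7, 5.8]
width: 0.012
clock: 26.9
tool_pos: [0.4883, -0.3079, 0.0884]
tool_rot: [-0.001, 0.997, -0.074, 0.0]
contact_force: [-8.9, 7.5, 18.4]
width: 0.0122
t 26.9 tcp [ 0.4883 -0.3079  0.0884] F [-8.9  7.5 18.4] w 0.0122
[[ 0.989 -0.147  0.001]
 [-0.147 -0.989  0.001]
 [ 0.001 -0.002 -1.   ]]
turn 0.03  tx -0.0003 ty -0.0002 tz 0.0000 q [-0.31  0.54  1.03  1.79 -0.52  1.1  -0.82]
```

Contact came at exactly the expected seated height (0.0884). I'll release and look.

```bash
python3 -m inch '0 0 -0.001 0;0 0 0 0;0 0 0 0;0 0 0 0' 0.034
python3 -m inch '0 0 -0.02 0;0 0 -0.03 0;0 0 -0.03 0;0 0 -0.03 0;0 0 -0.03 0;0 0 0 0;0 0 0 0'
python3 go.py 0.488 -0.3077 0.0884 81.5
python3 - <<'E'
from meas import *
s=snap('side','s9');cv2.imwrite('pics/s9z.png',cv2.resize(s['frame'][130:250,290:410],(600,600),interpolation=cv2.INTER_CUBIC)[:,:,::-1])
s=snap('top','t9');cv2.imwrite('pics/t9z.png',cv2.resize(s['frame'][220:340,350:470],(600,600),interpolation=cv2.INTER_CUBIC)[:,:,::-1])
E
```

```text
clock: 27.23
tool_pos: [0.4884, -0.308, 0.0878]
tool_rot: [0.0, 0.997, -0.074, 0.0]
contact_force: [0.4, -0.2, -0.0]
width: 0.0339
clock: 27.82
tool_pos: [0.489, -0.3084, 0.229]
tool_rot: [0.0, 0.997, -0.074, 0.001]
contact_force: [0.3, -0.1, -0.2]
width: 0.034
t 27.82 tcp [ 0.489  -0.3084  0.229 ] F [ 0.3 -0.1 -0.2] w 0.034
[[ 0.989 -0.147  0.003]
 [-0.147 -0.989 -0.001]
 [ 0.003  0.    -1.   ]]
turn 0.05  tx -0.0010 ty -0.0005 tz 0.1406 q [-0.42  0.4   1.16  1.64 -0.38  1.35 -0.92]
```

View pics/s9z.png

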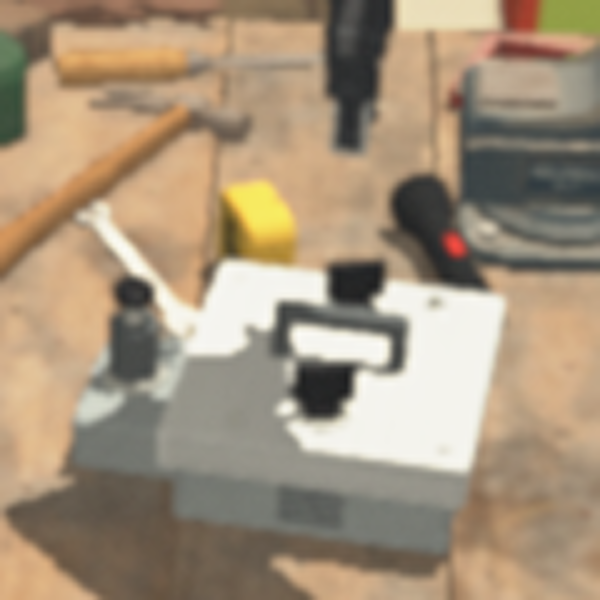

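View pics/t9z.png

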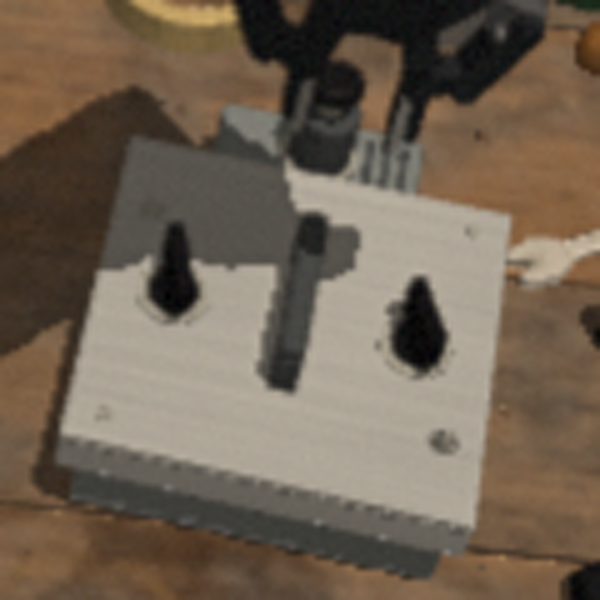

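```bash
python3 - <<'E'
from meas import *
s=ctrl.get_image('side');t=ctrl.get_image('top')
cv2.imwrite('pics/s10z.png',cv2.resize(s['frame'][170:220,340:380],(640,800)[:1]+(800,),interpolation=cv2.INTER_CUBIC)[:600,:,::-1])
f=lambda L,k,x0,y0:[(x/k+x0-.4,y/k+y0-.4) for x,y in L]
P=onz(s,f([(330,265),(384,262),(295,369),(355,364)],5,290,130),.113); print(P)
for i in(0,2): v=P[i]-P[i+1]; print(np.degrees(np.arctan2(v[1],v[0])),np.hypot(v[0],v[1]))
z=.075
P=fitrect(t,f([(127,137),(513,217),(474,523),(60,437)],5,350,220),z,.186,.196); print('T',P[:3])
P=fitrect(s,f([(160,455),(222,260),(508,297),(470,472)],5,290,130),z,.186,.196); print('S',P[:3])
P=onz(t,f([(151,207),(443,440)],5,350,220),z);v=P[0]-P[1];print(P.mean(0),np.arctan2(v[1],v[0])-np.arctan2(.158,.1))
print('boss T',onz(t,f([(175,297),(418,345)],5,350,220),.079))
E
```

```text
[[ 0.49594127 -0.35561299  0.113     ]
 [ 0.46210557 -0.36243054  0.113     ]
 [ 0.51449541 -0.23641615  0.113     ]
 [ 0.47921911 -0.24498991  0.113     ]]
11.39199314955849 0.03451569346747759
13.660628200217033 0.036303264418291334
T (array([ 0.48974996, -0.30879636]), np.float64(-0.13916924533131997), array([0.00107118, 0.00240707, 0.00225487, 0.00098378]))
S (array([ 0.48638452, -0.29947393]), np.float64(-0.10670109067673506), array([0.01651789, 0.01135665, 0.00480703, 0.00556111]))
[ 0.49067591 -0.30853729  0.075     ] -0.14326259244328965
boss T [[ 0.49459276 -0.25043706  0.079     ]
 [ 0.48010839 -0.36891019  0.079     ]]
```

View pics/s10z.png

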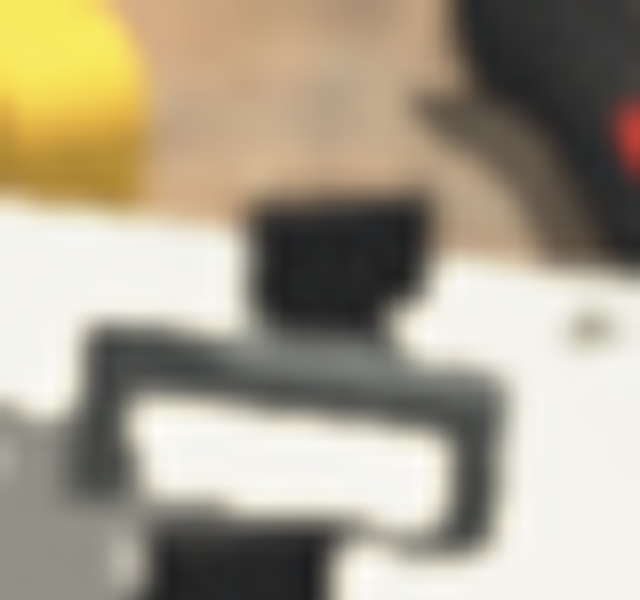

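```bash
python3 -m inch '0 0 0 -7;0 0 0 -7;0 0 0 -7;0 0 0 -1.5;0 0 0 0' 0.03
python3 go.py 0.4965 -0.2486 0.16 104
```

```text
clock: 28.43
tool_pos: [0.4879, -0.3078, 0.2271]
tool_rot: [-0.0, 0.993, 0.121, -0.0]
contact_force: [0.0, 0.9, -0.5]
width: 0.0296
t 28.43 tcp [ 0.4879 -0.3078  0.2271] F [ 0.   0.9 -0.5] w 0.0296
[[ 0.97   0.241 -0.001]
 [ 0.241 -0.97   0.001]
 [-0.001 -0.001 -1.   ]]
turn -0.05  tx 0.0226 ty -0.0553 tz 0.0671 q [-0.36  0.36  1.07  1.64 -0.32  1.33 -0.57]
```

```bash
python3 -m inch '0.011 -0.028 0 0;0.011 -0.028 0 0;0 0 0.03 0;0 0 0.03 0;0 0 0.01 0;0 0 0 0;0 0 0 0' 0.03
python3 go.py 0.4965 -0.2486 0.089 104
```

```text
clock: 29.02
tool_pos: [0.4957, -0.249, 0.1582]
tool_rot: [0.0, 0.993, 0.121, -0.0]
contact_force: [-0.1, -0.3, 1.1]
width: 0.0299
t 29.02 tcp [ 0.4957 -0.249   0.1582] F [-0.1 -0.3  1.1] w 0.0299
[[ 0.971  0.24  -0.001]
 [ 0.24  -0.971 -0.001]
 [-0.001  0.    -1.   ]]
turn -0.13  tx 0.0009 ty -0.0002 tz 0.0692 q [-0.47  0.36  1.04  1.79 -0.34  1.19 -0.66]
```

```bash
python3 -m inch '0.001 0 0.025 0;0 0 0.025 0;0 0 0.012 0;0 0 0.006 0;0 0 0 0;0 0 0 0'
python3 go.py 0.4965 -0.2486 0.089 104
python3 -m inch '0 0 0 0;0 0 0 0;0 0 0 0;0 0 0 0;0 0 0 0' 0 50
python3 go.py 0.4965 -0.2486 0.089 104
```

```text
clock: 29.52
tool_pos: [0.4975, -0.2486, 0.091]
tool_rot: [0.0, 0.993, 0.122, 0.001]
contact_force: [0.7, -0.4, 0.1]
width: 0.0304
t 29.52 tcp [ 0.4975 -0.2486  0.091 ] F [ 0.7 -0.4  0.1] w 0.0304
[[ 0.97   0.242  0.001]
 [ 0.242 -0.97  -0.001]
 [ 0.001  0.001 -1.   ]]
turn -0.01  tx -0.0009 ty -0.0003 tz 0.0020 q [-0.41  0.45  0.97  1.85 -0.43  1.07 -0.59]
clock: 29.93
tool_pos: [0.4977, -0.2485, 0.0911]
tool_rot: [0.0, 0.993, 0.122, 0.001]
contact_force: [-1.6, -0.2, 6.0]
width: 0.009
t 29.93 tcp [ 0.4977 -0.2485  0.0911] F [-1.6 -0.2  6. ] w 0.009
[[ 0.97   0.242  0.002]
 [ 0.242 -0.97  -0.   ]
 [ 0.002  0.001 -1.   ]]
turn 0.03  tx -0.0012 ty -0.0002 tz 0.0021 q [-0.41  0.45  0.97  1.85 -0.43  1.07 -0.59]
```

Gripped at 9 mm. I'll turn clockwise in stages.

```bash
python3 -m inch '0 0 0 3;0 0 0 6;0 0 0 6;0 0 0 6;0 0 0 6;0 0 0 3;0 0 0 0'
python3 -m inch '0 0 0 6;0 0 0 6;0 0 0 6;0 0 0 6;0 0 0 6;0 0 0 6;0 0 0 0'
python3 go.py 0.4965 -0.2486 0.089 104; python3 -c "
from plant import ctrl;print(ctrl.sense()['torque'])"
```

```text
clock: 30.52
tool_pos: [0.4977, -0.2483, 0.0911]
tool_rot: [0.0, 0.99, -0.141, 0.001]
contact_force: [-2.5, 0.8, 7.2]
width: 0.0092
clock: 31.1
tool_pos: [0.4978, -0.2483, 0.0911]
tool_rot: [-0.0, 0.898, -0.441, 0.001]
contact_force: [-1.6, 1.5, 8.7]
width: 0.0088
t 31.1 tcp [ 0.4978 -0.2483  0.0911] F [-1.6  1.5  8.7] w 0.0088
[[ 0.611 -0.791  0.002]
 [-0.791 -0.611 -0.001]
 [ 0.001 -0.001 -1.   ]]
turn -66.32  tx -0.0013 ty 0.0000 tz 0.0021 q [-0.56  0.62  1.23  1.85 -0.64  1.14 -1.58]
[ 0.28719041  0.31654312 -0.03788187]
```

```bash
python3 -m inch '0 0 0 5;0 0 0 5;0 0 0 5;0 0 0 0'
python3 go.py 0.4965 -0.2486 0.089 104; python3 -c "
from plant import ctrl;print(ctrl.sense()['torque'])"
```

```text
clock: 31.43
tool_pos: [0.4978, -0.2483, 0.0911]
tool_rot: [-0.0, 0.833, -0.554, 0.001]
contact_force: [-0.7, 1.5, 7.5]
width: 0.0089
t 31.43 tcp [ 0.4978 -0.2483  0.0911] F [-0.7  1.5  7.5] w 0.0089
[[ 0.387 -0.922  0.002]
 [-0.922 -0.387 -0.001]
 [ 0.001 -0.001 -1.   ]]
turn -81.26  tx -0.0014 ty -0.0000 tz 0.0021 q [-0.57  0.65  1.27  1.85 -0.68  1.16 -1.81]
[ 0.20903054  0.22289486 -0.05888396]
```

```bash
python3 -m inch '0 0 0 0;0 0 0 0;0 0 0 0;0 0 -0.02 0;0 0 -0.03 -5;0 0 0 -7;0 0 0 -7;0 0 0 -7' 0.03
python3 -m inch '0 0 0 -7;0 0 0 -7;0 0 0 -7;0 0 0 -7;0 0 0 -7;0 0 0 -7;0 0 0 -7;0 0 0 -7'
python3 -m inch '0 0 0 -7;0 0 0 -7;0 0 0 -7;0 0 0 -7;0 0 0 -7;0 0 0 -7;0 0 0 -7;0 0 0 -7'
python3 -m inch '0 0 0 -7;0 0 0 -7;0 0 0 -7;0 0 0 -7;0 0 0 -7;0 0 0 -7;0 0 0 0'
python3 go.py 0.4975 -0.2485 0.091 22.7
```

```text
clock: 32.1
tool_pos: [0.4972, -0.2479, 0.1403]
tool_rot: [-0.0, 0.938, -0.347, 0.0]
contact_force: [0.2, 0.1, -1.5]
width: 0.0298
clock: 32.77
tool_pos: [0.4969, -0.2479, 0.1399]
tool_rot: [-0.0, 0.991, 0.134, 0.0]
contact_force: [-0.3, 0.2, -0.6]
width: 0.0298
clock: 33.43
tool_pos: [0.4968, -0.248, 0.1399]
tool_rot: [-0.0, 0.812, 0.583, 0.0]
contact_force: [-0.4, 0.6, -1.1]
width: 0.0303
clock: 34.02
tool_pos: [0.4969, -0.2481, 0.1399]
tool_rot: [0.0, 0.549, 0.836, 0.0]
contact_force: [-0.3, 0.7, 0.8]
width: 0.0301
t 34.02 tcp [ 0.4969 -0.2481  0.1399] F [-0.3  0.7  0.8] w 0.0301
[[-0.397  0.918  0.   ]
 [ 0.918  0.397  0.   ]
 [ 0.     0.    -1.   ]]
turn 0.67  tx -0.0006 ty 0.0004 tz 0.0489 q [-0.18  0.28  0.66  1.79 -0.19  1.13  0.95]
```

```bash
python3 -m inch '0 0 0.02 0.7;0 0 0.02 0;0 0 0.009 0;0 0 0 0;0 0 0 0'
python3 go.py 0.4975 -0.2485 0.091 22.7
python3 -m inch '0 0 0 0;0 0 0 0;0 0 0 0;0 0 0 0;0 0 0 0' 0 50
python3 -m inch '0 0 0 3;0 0 0 5;0 0 0 5;0 0 0 5;0 0 0 5;0 0 0 3;0 0 0 0;0 0 0 0'
python3 go.py 0.4975 -0.2485 0.091 -8.2;  python3 -c "
from plant import ctrl;print(ctrl.sense()['torque'])"
```

```text
clock: 34.43
tool_pos: [0.4968, -0.2481, 0.0909]
tool_rot: [-0.0, 0.557, 0.83, -0.0]
contact_force: [0.2, -0.0, 0.8]
width: 0.0303
t 34.43 tcp [ 0.4968 -0.2481  0.0909] F [ 0.2 -0.   0.8] w 0.0303
[[-0.378  0.926 -0.001]
 [ 0.926  0.378 -0.   ]
 [ 0.    -0.001 -1.   ]]
turn -0.47  tx -0.0007 ty 0.0005 tz -0.0001 q [-0.16  0.35  0.64  1.84 -0.24  1.03  0.97]
clock: 34.85
tool_pos: [0.4977, -0.2482, 0.092]
tool_rot: [0.001, 0.557, 0.831, 0.0]
contact_force: [-0.7, 1.0, 6.1]
width: 0.0089
clock: 35.52
tool_pos: [0.4979, -0.2482, 0.092]
tool_rot: [0.001, 0.729, 0.684, 0.001]
contact_force: [0.0, 0.3, 6.4]
width: 0.0085
t 35.52 tcp [ 0.4979 -0.2482  0.092 ] F [0.  0.3 6.4] w 0.0085
[[ 0.064  0.998  0.002]
 [ 0.998 -0.064 -0.   ]
 [-0.     0.002 -1.   ]]
turn 4.51  tx -0.0004 ty -0.0003 tz 0.0010 q [-0.23  0.37  0.73  1.84 -0.28  1.04  0.55]
[ 0.20825395  0.07415344 -0.01520431]
```

Now at jaw angle -3.7°. I'll push to the stop and watch the torque.

```bash
python3 -m inch '0 0 0 3;0 0 0 2;0 0 0 1;0 0 0 0'; python3 go.py 0.4975 -0.2485 0.091 -8.2;  python3 -c "
from plant import ctrl;print(ctrl.sense()['torque'])"
python3 -m inch '0 0 0 1.5;0 0 0 1.5;0 0 0 0'; python3 go.py 0.4975 -0.2485 0.091 -8.2;  python3 -c "
from plant import ctrl;print(ctrl.sense()['torque'])"
```

```text
clock: 35.85
tool_pos: [0.4979, -0.2482, 0.092]
tool_rot: [0.001, 0.764, 0.645, 0.001]
contact_force: [-0.4, 0.8, 7.3]
width: 0.0087
t 35.85 tcp [ 0.4979 -0.2482  0.092 ] F [-0.4  0.8  7.3] w 0.0087
[[ 0.168  0.986  0.002]
 [ 0.986 -0.168 -0.   ]
 [-0.     0.002 -1.   ]]
turn -1.49  tx -0.0003 ty -0.0003 tz 0.0010 q [-0.25  0.37  0.75  1.84 -0.29  1.04  0.45]
[0.06468535 0.13366112 0.43779054]
clock: 36.1
tool_pos: [0.4982, -0.2482, 0.092]
tool_rot: [0.001, 0.781, 0.625, 0.001]
contact_force: [1.1, 0.2, 6.8]
width: 0.009
t 36.1 tcp [ 0.4982 -0.2482  0.092 ] F [1.1 0.2 6.8] w 0.009
[[ 0.22   0.976  0.002]
 [ 0.976 -0.22  -0.001]
 [-0.     0.003 -1.   ]]
turn -4.48  tx -0.0003 ty -0.0006 tz 0.0010 q [-0.25  0.37  0.76  1.84 -0.3   1.04  0.4 ]
[-0.11144253 -0.13641661  0.99321201]
```

```bash
python3 -m inch '0 0 0 -2;0 0 0 0;0 0 0 0;0 0 -0.02 0;0 0 -0.03 0;0 0 -0.01 0;0 0 0 -7;0 0 0 -7' 0.03
python3 -m inch '0 0 0 -7;0 0 0 -7;0 0 0 -7;0 0 0 -7;0 0 0 -7;0 0 0 -7;0 0 0 -7;0 0 0 -7'
python3 go.py 0.48 -0.3674 0.15 102 -180
python3 - <<'E'
from meas import *
s=snap('side','s11');cv2.imwrite('pics/s11z.png',cv2.resize(s['frame'][130:250,290:410],(600,600),interpolation=cv2.INTER_CUBIC)[:,:,::-1])
E
```

```text
clock: 36.77
tool_pos: [0.4975, -0.248, 0.1516]
tool_rot: [0.001, 0.685, 0.729, 0.001]
contact_force: [-0.2, -0.2, -0.1]
width: 0.0298
clock: 37.43
tool_pos: [0.4968, -0.248, 0.1506]
tool_rot: [-0.0, 0.262, 0.965, 0.0]
contact_force: [-0.4, -0.0, -0.3]
width: 0.03
t 37.43 tcp [ 0.4968 -0.248   0.1506] F [-0.4 -0.  -0.3] w 0.03
[[-0.863  0.506 -0.   ]
 [ 0.506  0.863  0.   ]
 [ 0.     0.    -1.   ]]
turn -222.40  tx -0.0413 ty 0.1133 tz 0.0006 q [-0.13  0.26  0.59  1.78 -0.16  1.15  1.56]
```

View pics/s11z.png

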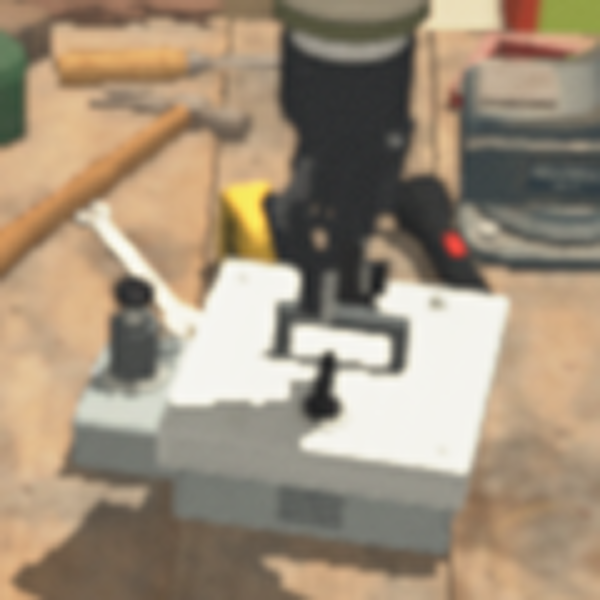

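Wing a at (325,385) now lies along the cover's y, so it's locked. Next is knob b.

```bash
python3 -m inch '0 0 0 -7;0 0 0 -7;0 0 0 -7;0 0 0 -7;0 0 0 -7;0 0 0 -7;0 0 0 0'
python3 go.py 0.48 -0.3674 0.15 102
```

```text
clock: 38.07
tool_pos: [0.4968, -0.248, 0.1506]
tool_rot: [-0.0, -0.1, 0.995, 0.0]
contact_force: [-0.0, 0.4, 0.3]
width: 0.03
t 38.07 tcp [ 0.4968 -0.248   0.1506] F [-0.   0.4  0.3] w 0.03
[[-0.98  -0.199 -0.   ]
 [-0.199  0.98   0.   ]
 [ 0.     0.    -1.   ]]
turn -0.54  tx 0.0413 ty -0.1133 tz 0.0006 q [-0.04  0.25  0.49  1.78 -0.13  1.15  2.26]
```

```bash
python3 -m inch '0.0103 -0.0283 0 0;0.0103 -0.0283 0 0;0 0 0 0'
python3 go.py 0.48 -0.3674 0.15 102
python3 -m inch '0.0103 -0.0283 0 0;0.0103 -0.0283 0 0;0 0 0 0;0 0 0 0'
python3 go.py 0.48 -0.3674 0.15 102
```

```text
clock: 38.32
tool_pos: [0.4855, -0.3135, 0.151]
tool_rot: [-0.0, -0.092, 0.996, -0.002]
contact_force: [-1.3, -1.5, -0.9]
width: 0.0298
t 38.32 tcp [ 0.4855 -0.3135  0.151 ] F [-1.3 -1.5 -0.9] w 0.0298
[[-0.983 -0.183 -0.   ]
 [-0.183  0.983 -0.003]
 [ 0.001 -0.003 -1.   ]]
turn -1.44  tx 0.0166 ty -0.0516 tz 0.0010 q [ 0.05  0.31  0.53  1.72 -0.16  1.16  2.38]
clock: 38.65
tool_pos: [0.4777, -0.369, 0.1505]
tool_rot: [-0.0, -0.094, 0.996, -0.0]
contact_force: [0.1, 0.6, -0.8]
width: 0.0303
t 38.65 tcp [ 0.4777 -0.369   0.1505] F [ 0.1  0.6 -0.8] w 0.0303
[[-0.982 -0.187 -0.001]
 [-0.187  0.982 -0.001]
 [ 0.001 -0.001 -1.   ]]
turn -1.21  tx -0.0026 ty 0.0011 tz 0.0005 q [ 0.15  0.37  0.54  1.65 -0.2   1.18  2.5 ]
```

```bash
python3 -m inch '-0.003 0.001 0.01 1;0 0 0.02 0;0 0 0.02 0;0 0 0 0'
python3 go.py 0.4797 -0.3674 0.091 102
python3 -m inch '0 0 0.009 0;0 0 0 0;0 0 0 0'
python3 go.py 0.4797 -0.3674 0.091 102
```

```text
clock: 38.98
tool_pos: [0.4806, -0.3622, 0.0963]
tool_rot: [-0.002, -0.09, 0.996, 0.002]
contact_force: [-0.3, 0.7, -0.8]
width: 0.0298
t 38.98 tcp [ 0.4806 -0.3622  0.0963] F [-0.3  0.7 -0.8] w 0.0298
[[-0.984 -0.178 -0.005]
 [-0.178  0.984  0.004]
 [ 0.004  0.005 -1.   ]]
turn -1.72  tx 0.0020 ty -0.0049 tz 0.0053 q [ 0.15  0.43  0.52  1.7  -0.24  1.08  2.5 ]
clock: 39.23
tool_pos: [0.4819, -0.3652, 0.0921]
tool_rot: [0.0, -0.09, 0.996, 0.0]
contact_force: [0.0, -0.9, -0.7]
width: 0.0301
t 39.23 tcp [ 0.4819 -0.3652  0.0921] F [ 0.  -0.9 -0.7] w 0.0301
[[-0.984 -0.179  0.   ]
 [-0.179  0.984  0.   ]
 [-0.    -0.    -1.   ]]
turn -1.68  tx 0.0027 ty -0.0017 tz 0.0011 q [ 0.16  0.43  0.52  1.7  -0.24  1.07  2.51]
```

```bash
python3 -m inch '0.002 -0.0015 0.001 0;0 0 0 0;0 0 0 0'
python3 -m inch '0 0 0 0;0 0 0 0;0 0 0 0;0 0 0 0;0 0 0 0' 0 50
python3 go.py 0.4797 -0.3674 0.091 102
python3 -m inch '0 0 0 3;0 0 0 6;0 0 0 6;0 0 0 6;0 0 0 6;0 0 0 6;0 0 0 6;0 0 0 6'
python3 -m inch '0 0 0 6;0 0 0 6;0 0 0 6;0 0 0 6;0 0 0 6;0 0 0 6;0 0 0 6;0 0 0 6'
python3 go.py 0.4797 -0.3674 0.091 -8.2;  python3 -c "
from plant import ctrl;print(ctrl.sense()['torque'])"
```

```text
clock: 39.48
tool_pos: [0.4799, -0.3677, 0.0913]
tool_rot: [0.0, -0.09, 0.996, -0.0]
contact_force: [0.0, -0.3, 0.3]
width: 0.0302
clock: 39.9
tool_pos: [0.48, -0.3673, 0.0911]
tool_rot: [0.0, -0.09, 0.996, 0.0]
contact_force: [-0.2, 1.8, 5.4]
width: 0.0085
t 39.9 tcp [ 0.48   -0.3673  0.0911] F [-0.2  1.8  5.4] w 0.0085
[[-0.984 -0.18   0.   ]
 [-0.18   0.984  0.   ]
 [-0.     0.    -1.   ]]
turn -1.66  tx 0.0003 ty -0.0000 tz 0.0001 q [ 0.16  0.43  0.52  1.7  -0.24  1.07  2.51]
clock: 40.57
tool_pos: [0.4798, -0.3682, 0.0912]
tool_rot: [0.0, 0.301, 0.954, -0.001]
contact_force: [-1.0, -2.1, 3.0]
width: 0.0087
clock: 41.23
tool_pos: [0.479, -0.3687, 0.0911]
tool_rot: [0.0, 0.663, 0.749, -0.001]
contact_force: [-4.2, -2.6, 4.7]
width: 0.0088
t 41.23 tcp [ 0.479  -0.3687  0.0911] F [-4.2 -2.6  4.7] w 0.0088
[[-0.121  0.993 -0.001]
 [ 0.993  0.121 -0.002]
 [-0.002 -0.001 -1.   ]]
turn 15.18  tx 0.0014 ty 0.0005 tz 0.0001 q [-0.08  0.53  0.86  1.71 -0.44  1.1   1.04]
[-0.56926407  0.94251514 -0.01862937]
```

```bash
python3 -m inch '0 0 0 5;0 0 0 5;0 0 0 4;0 0 0 2;0 0 0 0'
python3 go.py 0.4797 -0.3674 0.091 -8.2;  python3 -c "
from plant import ctrl;print(ctrl.sense()['torque'])"
python3 -m inch '0 0 0 1.5;0 0 0 1;0 0 0 0'
python3 go.py 0.4797 -0.3674 0.091 -8.2;  python3 -c "
from plant import ctrl;print(ctrl.sense()['torque'])"
```

```text
clock: 41.65
tool_pos: [0.4786, -0.3687, 0.0911]
tool_rot: [0.0, 0.76, 0.65, -0.001]
contact_force: [-4.6, -1.5, 5.4]
width: 0.009
t 41.65 tcp [ 0.4786 -0.3687  0.0911] F [-4.6 -1.5  5.4] w 0.009
[[ 0.155  0.988 -0.001]
 [ 0.988 -0.155 -0.002]
 [-0.002 -0.001 -1.   ]]
turn -0.69  tx 0.0015 ty 0.0009 tz 0.0001 q [-0.12  0.55  0.92  1.72 -0.48  1.12  0.79]
[-0.4173513   1.20607501 -0.02324503]
clock: 41.9
tool_pos: [0.4787, -0.3686, 0.0911]
tool_rot: [0.0, 0.773, 0.634, -0.001]
contact_force: [-5.9, -2.6, 5.5]
width: 0.0086
t 41.9 tcp [ 0.4787 -0.3686  0.0911] F [-5.9 -2.6  5.5] w 0.0086
[[ 0.195  0.981 -0.001]
 [ 0.981 -0.195 -0.002]
 [-0.002 -0.001 -1.   ]]
turn -3.05  tx 0.0014 ty 0.0008 tz 0.0001 q [-0.12  0.56  0.93  1.72 -0.49  1.12  0.76]
[-0.43937614  1.23498784  0.51339045]
```

```bash
python3 -m inch '0 0 0 1.5;0 0 0 1;0 0 0 0'
python3 -c "
from plant import ctrl;print(ctrl.sense()['torque'])"
python3 -m inch '0 0 0 -2;0 0 0 0;0 0 0 0;0 0 0 0;0 0 -0.02 0;0 0 -0.03 0;0 0 -0.03 0;0 0 -0.03 0' 0.03
python3 -m inch '0 0 -0.01 0;0 0 0 0'
python3 go.py 0.6165 -0.325 0.17 -8.2
python3 - <<'E'
from meas import *
s=snap('side','s12');cv2.imwrite('pics/s12z.png',cv2.resize(s['frame'][130:250,290:410],(600,600),interpolation=cv2.INTER_CUBIC)[:,:,::-1])
s=snap('top','t12');cv2.imwrite('pics/t12z.png',cv2.resize(s['frame'][220:340,350:470],(600,600),interpolation=cv2.INTER_CUBIC)[:,:,::-1])
E
```

```text
clock: 42.15
tool_pos: [0.4789, -0.3685, 0.0912]
tool_rot: [0.0, 0.786, 0.618, -0.001]
contact_force: [-5.2, -2.0, 7.1]
width: 0.0086
[-0.36479403  1.11441782  0.92925318]
clock: 42.82
tool_pos: [0.4796, -0.3672, 0.2019]
tool_rot: [-0.0, 0.776, 0.631, -0.0]
contact_force: [0.5, 0.2, -0.2]
width: 0.03
clock: 42.98
tool_pos: [0.4809, -0.3682, 0.2135]
tool_rot: [0.002, 0.775, 0.631, 0.001]
contact_force: [0.3, -0.4, 0.3]
width: 0.0297
t 42.98 tcp [ 0.4809 -0.3682  0.2135] F [ 0.3 -0.4  0.3] w 0.0297
[[ 0.203  0.979  0.004]
 [ 0.979 -0.203 -0.002]
 [-0.001  0.004 -1.   ]]
turn -3.49  tx 0.0621 ty 0.1281 tz 0.0435 q [-0.19  0.44  1.02  1.59 -0.38  1.33  0.68]
```

View pics/s12z.png

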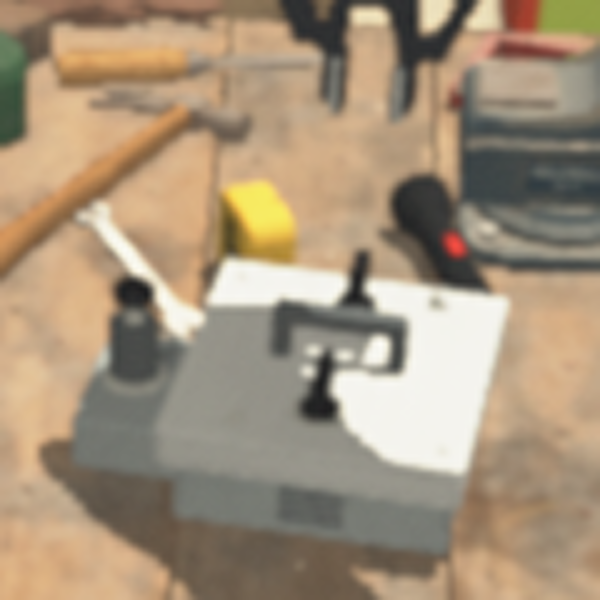

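View pics/t12z.png

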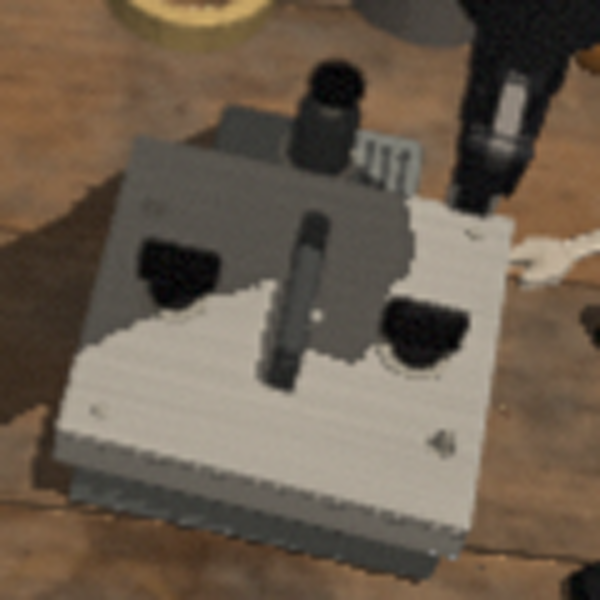

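```bash
python3 - <<'E'
from meas import *
s=ctrl.get_image('side');t=ctrl.get_image('top')
f=lambda L,k,x0,y0:[(x/k+x0-.4,y/k+y0-.4) for x,y in L]
print(onz(t,f([(336,82)],5,350,220),.111),onz(s,f([(133,292)],5,290,130),.111))
P=onz(t,f([(140,258),(218,262),(385,305),(467,315)],5,350,220),.113)
for i in(0,2): v=P[i]-P[i+1]; print(np.degrees(np.arctan2(v[1],v[0])))
E
python3 -m inch '0 0 0 -3.5;0.02 0.04 0 0;0.02 0.04 0.01 0;0.02 0.04 0.02 0;0 0.01 0 0;0 0 0 0;0 0 0 0' 0
python3 go.py 0.617 -0.325 0.125 -8.2
```

```text
[[ 0.61524529 -0.32594418  0.111     ]] [[ 0.61666771 -0.31563257  0.111     ]]
93.16260158566988
88.19959954922592
clock: 43.77
tool_pos: [0.6035, -0.3306, 0.1826]
tool_rot: [-0.001, 0.756, 0.655, -0.001]
contact_force: [-0.7, -0.8, 0.4]
width: 0.0001
t 43.77 tcp [ 0.6035 -0.3306  0.1826] F [-0.7 -0.8  0.4] w 0.0001
[[ 0.142  0.99  -0.003]
 [ 0.99  -0.142  0.   ]
 [-0.    -0.003 -1.   ]]
turn 0.05  tx 0.0074 ty 0.0126 tz 0.0576 q [-0.14  0.65  0.91  1.37 -0.5   1.36  0.62]
```

```bash
python3 - <<'E'
from meas import *
t=ctrl.get_image('top')
g=t['frame'][260:300,370:450]
cv2.imwrite('pics/t13z.png',cv2.resize(g,(800,400),interpolation=cv2.INTER_CUBIC)[:,:,::-1])
m=(t['frame'].max(2)<50).astype(np.uint8); m[:, :370]=0;m[:,450:]=0;m[:255]=0;m[305:]=0
n,l,sx,c=cv2.connectedComponentsWithStats(m)
for i in range(1,n):
    if sx[i,4]>30:
        ys,xs=np.where(l==i)
        # top-face: upper boundary per column
        cols=np.unique(xs); top=np.array([ys[xs==x].min() for x in cols])
        k=slice(1,-1); p=np.polyfit(cols[k],top[k],1); print(sx[i],c[i],list(zip(cols.tolist(),top.tolist())))
        P=onz(t,[(x,np.polyval(p,x)) for x in (cols[1],cols[-2])],.113); v=P[0]-P[1]; print(np.degrees(np.arctan2(v[1],v[0])),np.hypot(*v[:2]))
E
```

```text
[378 269  16  13 147] [385.06802721 274.44897959] [(378, 272), (379, 269), (380, 269), (381, 269), (382, 269), (383, 269), (384, 269), (385, 270), (386, 270), (387, 270), (388, 270), (389, 271), (390, 271), (391, 271), (392, 271), (393, 272)]
83.15830115101198 0.03165632856219711
[426 280  17  13 156] [433.78205128 285.88461538] [(426, 285), (427, 282), (428, 280), (429, 280), (430, 280), (431, 280), (432, 281), (433, 281), (434, 281), (435, 281), (436, 282), (437, 282), (438, 282), (439, 282), (440, 283), (441, 283), (442, 283)]
83.96922073998188 0.0331692170459375
```

View pics/t13z.png

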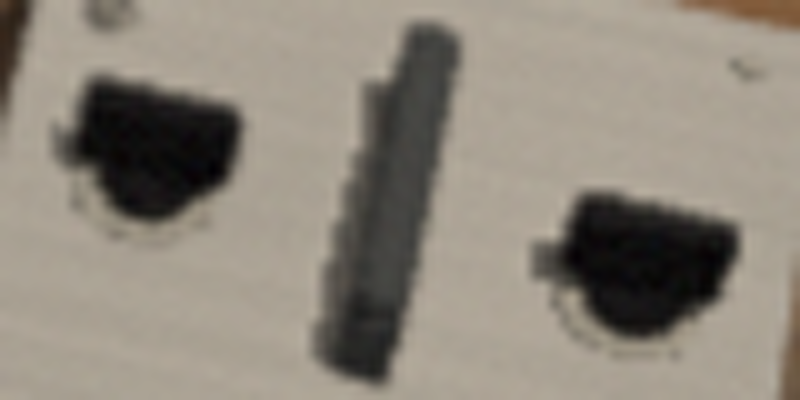

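The wing edges fit at 83° and 84° (expected ~82°), so both knobs are at their stops. Now the plunger.

```bash
python3 -m inch '0.007 0.0125 0.02 0;0 0 0.02 0;0 0 0.01 0;0 0 0 0;0 0 0 0'
python3 go.py 0.6165 -0.325 0.111 -8.2
```

```text
clock: 44.23
tool_pos: [0.6163, -0.3263, 0.135]
tool_rot: [-0.0, 0.756, 0.654, -0.0]
contact_force: [1.0, -0.3, 0.5]
width: -0.0
t 44.23 tcp [ 0.6163 -0.3263  0.135 ] F [ 1.  -0.3  0.5] w -0.0
[[ 0.144  0.99  -0.001]
 [ 0.99  -0.144  0.   ]
 [-0.    -0.001 -1.   ]]
turn -0.05  tx 0.0013 ty 0.0000 tz 0.0240 q [-0.14  0.7   0.88  1.4  -0.54  1.29  0.62]
```

```bash
python3 -m inch '0.001 0 0.015 0;0 0 0.008 0;0 0 0.003 0;0 0 0 0;0 0 0 0'
python3 -m inch '0 0 0.003 0;0 0 0.003 0;0 0 0.003 0;0 0 0 0;0 0 0 0'
python3 go.py 0.6165 -0.325 0.099 -8.2
```

```text
clock: 44.65
tool_pos: [0.6173, -0.3247, 0.1092]
tool_rot: [-0.0, 0.756, 0.655, 0.0]
contact_force: [-2.6, 1.4, 4.4]
width: -0.0
clock: 45.07
tool_pos: [0.6176, -0.3248, 0.1008]
tool_rot: [0.0, 0.756, 0.655, 0.0]
contact_force: [-3.0, 2.5, 9.5]
width: -0.0004
t 45.07 tcp [ 0.6176 -0.3248  0.1008] F [-3.   2.5  9.5] w -0.0004
[[ 0.142  0.99   0.001]
 [ 0.99  -0.142 -0.   ]
 [ 0.     0.001 -1.   ]]
turn 0.04  tx -0.0003 ty -0.0010 tz 0.0018 q [-0.13  0.73  0.85  1.43 -0.56  1.24  0.64]
```

```bash
python3 -m inch '0 0 0.002 0;0 0 0.001 0;0 0 0 0;0 0 0 0'
python3 -m inch '0 0 0.001 0;0 0 0.001 0;0 0 0 0;0 0 0 0;0 0 0 0;0 0 0 0;0 0 0 0'
```

```text
clock: 45.4
tool_pos: [0.6176, -0.3249, 0.0992]
tool_rot: [0.0, 0.756, 0.655, 0.001]
contact_force: [-7.6, 5.9, 17.3]
width: -0.0001
clock: 45.98
tool_pos: [0.6177, -0.325, 0.099]
tool_rot: [0.001, 0.756, 0.655, 0.001]
contact_force: [-12.1, 8.6, 31.7]
width: -0.0001
```

At the stop: z stays at 0.099 while the force climbs to 32 N, held over 0.4 s. I'll retreat and check.

```bash
python3 -m inch '0 0 0 0;0 0 -0.01 0;0 0 -0.02 0;0 0 -0.03 0;0 0 -0.03 0;0 0 -0.03 0;0 0 -0.02 0;0 0 0 0'
python3 -m inch '0 0 0 0;0 0 0 0;0 0 0 0;0 0 0 0'
python3 - <<'E'
from meas import *
s=snap('side','s14');cv2.imwrite('pics/s14z.png',cv2.resize(s['frame'][130:250,290:410],(600,600),interpolation=cv2.INTER_CUBIC)[:,:,::-1])
s=snap('top','t14');cv2.imwrite('pics/t14z.png',cv2.resize(s['frame'][220:340,350:470],(600,600),interpolation=cv2.INTER_CUBIC)[:,:,::-1])
E
```

```text
clock: 46.65
tool_pos: [0.6186, -0.326, 0.24]
tool_rot: [0.003, 0.756, 0.655, 0.001]
contact_force: [0.9, -0.6, -0.6]
width: -0.0003
clock: 46.98
tool_pos: [0.6172, -0.3242, 0.2334]
tool_rot: [-0.001, 0.756, 0.655, -0.0]
contact_force: [-0.2, -0.3, -0.2]
width: 0.0
```

View pics/s14z.png

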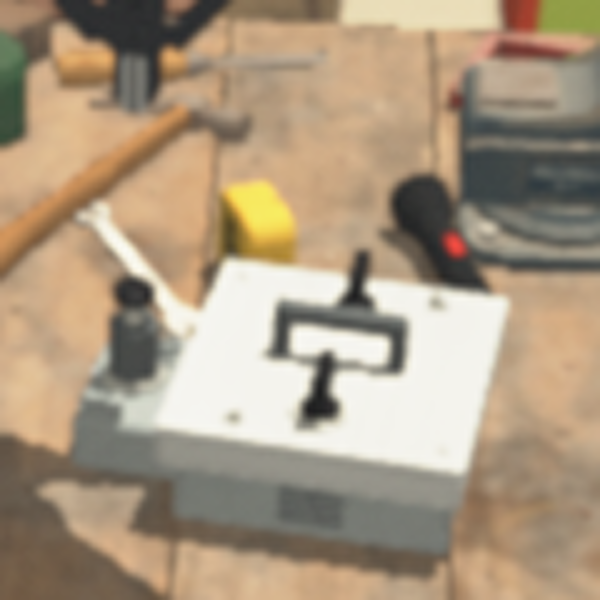

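View pics/t14z.png

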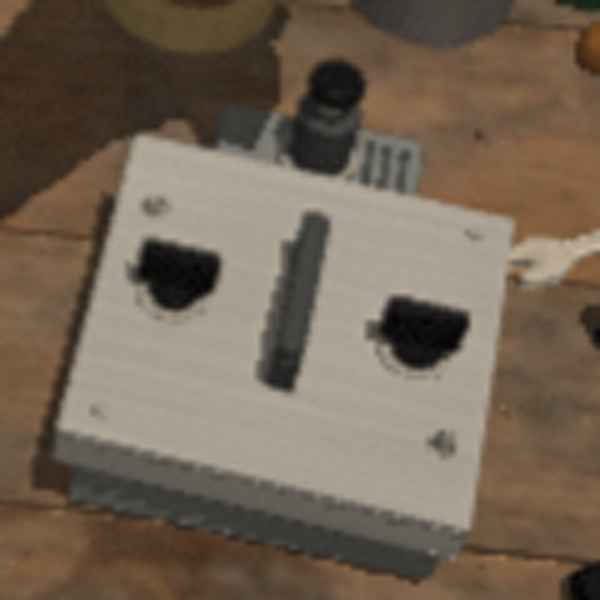

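View pics/s14.png

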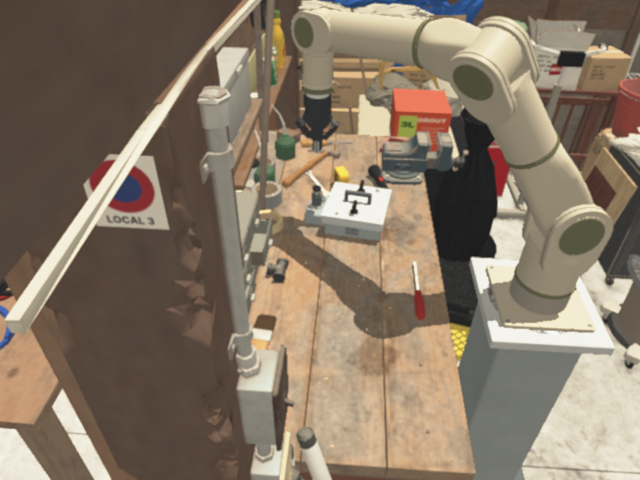

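The pictures show the plunger head back up at (133,292), the cover seated with both wings along y, the bench clear of nipples, and the tee at (277,269) and tape measure where they started. I'm handing the job in.

```bash
python3 -c "
from plant import ctrl
ctrl.job_done()"
```

```text
the job is handed in; nothing more can be done
```

I put all three brass nipples in the tub, set the cover down over both pegs, turned both knobs to their stops and pressed the plunger. I then handed the job in at about 47 s. It reported no verdict, so this rests on my own checks.

- **Nipples:** a picture before the cover went on showed all three lying in the tub and none left on the bench.
- **Cover:** it met the rim at the expected height (tool at 0.0884 m). The pegs were visible in the holes and it looked level.
- **Knobs:** both ended against rising torque of about 0.9–1.0 N m. Edge fits put the wings at 83° and 84° against about 82° expected, or roughly 1.54 rad.
- **Plunger:** it stopped at 0.099 m while the force rose to 32 N. I held it there for about 0.5 s, and it was back up in the last pictures.
- **Left alone:** the last pictures showed the tee and tape measure where they started, and the arm clear of everything.

**Checks that disagreed:**
- A rough hand-picked reading first put the wings at 93° and 88°. The finer edge fit replaced it.
- The side camera read the y position about 5 mm or more off, so I relied on the top camera and the tool readings.
- The tub's angle came out as -0.13 rad from its corners and -0.15 rad from its pegs. I set the cover between the two.

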